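Load a coil bobbin into a clamshell fixture, pin it and hold it shut

TASK

Slip the white flanged bobbin onto the upright spindle of the clamshell fixture until it sits flat on the base, then swing the hinged half fully shut around it, and push the slim locking pin from the rack straight down through the aligned holes of both halves until its collar rests on top. To finish, take the fixture's two upright ears between the fingers and squeeze them firmly together: the program ends while still holding on, halves pressed shut, pin and bobbin in place. Leave everything else where it stands.

Things in the scene. Friction and masses are not known exactly. Their poses are not given: they have to be found in the camera images.
- bobbin: (All sizes in mm.) White plastic coil bobbin (empty spool), loose, 60 tall, standing upright on the bench. Bottom flange 42 dia, 0 to 6 above its underside; waist 26 dia; top flange 42 dia, 50 to 60 above the underside (grip it here from above). Bore 14 dia right through. Origin: centre of the underside, z up its axis. 50 to 100 g.
- fixture: Clamshell fixture, fixed to the bench: dark base plate 100 x 150 x 8, a steel spindle 11 dia at the origin, its top 50 above the bench (last 8 tapered), and two aluminium half-round shells (inner radius 25, wall 6, top 40 above the bench) that meet on its plane x = 0: fixed one at +x, swinging one at -x, vertical hinge at y = +42, lugs at y = -46. Origin: spindle axis at bench height.
- seat (a point): Foot of the spindle, on top of the base plate (8 above the bench), where the centre of the bobbin's underside belongs. Axes as the fixture's (z up). An inner lip of the swinging half passes over the bottom flange of a bobbin that is fully down, and jams on one that is not.
- swing_half (a joint): Hinge angle of the swinging half: 0 = shut (firm stop), growing as it opens; its ear then swings to the fixture's -x side (clockwise seen from above); up to 1.2. Starts 0.5 to 0.9. A stiff, springless hinge: it stays where it is left and needs about 1 N at the ear.
- swing_half_hinge (a point): Point on the vertical hinge axis, 26 above the bench, at x = 0, y = +42 of the fixture's frame. It turns with the swinging half.
- swing_ear (a point): Upright flat aluminium ear at the free end of the swinging half, 8 thick (its x) x 20 wide (its y) x 38 tall, from 24 to 62 above the bench. Origin: centre of its lower edge, 118 from the hinge axis. Its +x is the side facing the fixed ear, the direction in which it moves to shut; its y points to the hinge end.
- fixed_ear (a point): The same ear on the fixed half, 24 to 62 above the bench; origin: centre of its lower edge, at x = +6, y = -76 of the fixture. When shut, the ears stand parallel with a 4 gap, 20 over their outer faces, and are pinched across the fixture's x.
- pin_hole (a point): Centre of the hole, at the height of the top face of the swinging half's lug (40 above the bench), at x = 0, y = -46 of the fixture; fixed. Each half has a lug 26 x 26 x 12 with a 12 dia vertical hole: the swinging one (28 to 40 above the bench) lies over the fixed one (14 to 26) when shut, and the holes line up here.
- pin: Slim steel locking pin, loose, upright in one of the two holes of the rack (either one). Shaft 8 dia, 30 long with a chamfered foot; then a collar 20 dia, 4 thick; then a slim grip cylinder 14 dia, 32 tall (66 overall). Origin: centre of the foot, z up its axis. In the rack its foot is 6 and its collar's underside 36 above the bench. About 60 g.
- pin_collar (a point): On the pin's axis at the underside of its collar, 30 above the foot.
- rack: Black plastic block 120 (its x) x 50 x 36 tall, fixed to the bench, with two 11 dia holes at x = +-30, 32 deep. Origin: centre of the underside.
- stopper: Bystander in the rack's other hole: same shaft as the pin, but a wide flat disc head 34 dia, 10 thick, and no slim grip. Origin: centre of its foot. Leave.
- jar: Bystander: closed amber glass jar, 48 dia, 62 tall. Origin: centre of the underside. May stand near the bobbin. Leave.
- sleeve: Bystander: plain aluminium tube without flanges, 40 dia, 48 tall, upright. Origin: centre of the underside. May stand near the bobbin. Leave.
- dish: Bystander: shallow glass dish, 80 dia, 14 tall, beyond the fixture. Leave.
- driver: Bystander: screwdriver about 160 long, lying beyond the fixture. Leave.
- chip: Bystander: clear plastic chip 45 x 28 x 8, lying in front of the rack. Leave.
- brush: Bystander: hand brush lying on the left, nearer the robot. Leave.
There are look-alikes about, which are no part of the job. Leave any blue look-alike of the pin alone.

How it is judged (in metres and radians):
On the way, in this order (a step that is already met when the one before it is completed fails the run):
1. the bobbin sits flat on the base, on the spindle, with the clamshell still open (horizontal distance between bobbin and seat below 0.004 m and z of bobbin in the frame of seat between -0.003 and 0.003 m and angle between bobbin's own z axis and vertical below 0.08 rad), for 0.2 s.
2. the swinging half is fully shut around the seated bobbin (all of step 1 and value of joint swing_half below 0.03 rad), for 0.2 s.
3. the pin is through both holes, its collar down on the lug (all of step 2 and horizontal distance between pin_collar and pin_hole below 0.004 m and z of pin_collar in the frame of pin_hole between -0.004 and 0.003 m and angle between pin's own z axis and vertical below 0.12 rad), for 0.2 s.
At the end, for the whole second after the job is handed in: Bobbin upright on the spindle, within 3 mm of the base; swinging half shut to 0.03 rad; pin through both holes within 4 mm of their axis, collar within 3 mm of the lug; fingers off the pin and pressing each ear (fixture_c0 and swing_half_c0) with over 2 N (all of step 3 and contact force between the fingers and fixture_c0 above 2 N and contact force between the fingers and swing_half_c0 above 2 N and contact force between the fingers and pin below 0.3 N); the arm keeps its last pose, push and grip.
It fails at once if a bystander is moved by more than 30 mm (distance of any of jar, sleeve, dish, driver, chip, brush, stopper from where it was at the start of the episode above 0.03 m).
It also fails if it takes over 72 s, if anything falls off the work surface, if the arm or the gripper's body presses on something with over 40 N, if the wrist force passes 120 N, or if a joint passes its speed limit or range.

ROBOT

A 6-joint arm with a two-finger parallel gripper is mounted at the origin on the work surface. World frame = base frame: x ahead of the robot, y to its left, z up, the work surface at z = 0. Lengths are in mm, angles in rad, forces in N, time in s.
With the tool pointing down it reaches from about 350 to 875 mm from the base axis. Payload 4.2 kg.
Tool frame: the origin (TCP) lies at the very end of the fingers, on their centre line; the grasp point (between the pads) lies 19 mm behind it; y points along the fingers, z is the direction in which the jaws open and shut, and the axes are right-handed (so a half turn about y gives the same grasp; the last joint's range is limited). The gripper opens to 85 mm and grips with 20 to 120 N. Pads are 22 mm wide; open, the fingers measure 114 mm over their backs; the gripper's body (76 mm by 85 mm) begins 54 mm behind the grasp point. The pads swing forward as they close: fully open they stand 13 mm farther back than shut.
Start: joints at [1.468, 0.385, 0.008, 0, -1.194, -0.259], TCP at [221.191, 584.529, 231.312] pointing down, gripper open.
Joint ranges: [-3.14, 3.14], [-1.21, 2.06], [-1.07, 1.41], [-3.16, 2.05], [-2.99, -0.16], [-3.1, 3.1]. Speed limits (rad/s): [2.79, 2.79, 3.14, 3.14, 3.14, 3.14].

INTERFACE

Orientations are given as a unit quaternion [x, y, z, w].
In Python, from bench import arm gives the robot as it stands.
- The arm moves only by the shell command python3 -m creep 'ROWS'. ROWS is JSON, a list of rows, each an object with "delta_pos": the shift along the tool's x, y, z in mm, a list of three; "rot": the turn, a rotation vector about the tool's x, y, z in rad, a list of three; "jaw": the finger opening in mm, from 0 to 85.4. A call has exactly 10 rows; each row shifts and turns the commanded pose from where the row before left it, along the tool's axes as they then stand; what a row does not reach is not made up. A row lasts 1/12 s, in which the tool goes at most 41.7 mm and 7.16 degrees, less where a joint would pass 70% of its speed; a pose out of reach is approached as far as the arm can. A call is refused whole if a number of a shift passes 41.7 or a number of a turn 0.125, either way. A call with a gripper value outside its range is refused whole. The fingers move at their own pace and stop on an object; the grip force is fixed at half the most. Time passes only in rows, so rows that do not move let the fingers close, or fill a call up. It gives the time, the measured TCP pose, the force and the opening at its end, in the units of the state.
- arm.read_state(): the state, without advancing time (a new reading comes with each control period).
- arm.get_image(name): name is "scene" or "top"; returns the picture (384x512x3 uint8, red, green, blue); there is no depth.
- arm.calibration(name): a dict with "intrinsics" (3x3 intrinsics, pixels), "R" (3x3) and "t" (3): a world point X has camera coordinates R X + t. Camera axes: x right, y down, z forward; pixel columns grow to the right and rows downward; lengths in mm; the calibration is good to about 2 mm. A picture is of the moment at which its call begins. calibration takes no time and is no camera call.
- arm.job_done(): hands the job in, once; it reports no verdict.
Trained networks look in the newest picture that a camera, given by its name, has taken for a name from the list of things; names that differ only in an ending like _2 or _b are one class to them, and where a whole thing is asked for, a point or a joint stands for the part that bears it (a point fixed in the world has none). Each returns a list of dicts, best first, with "p" (0 to 1); they miss things now and then, are a little off and sometimes report something else, mostly with a low value. They report only what shows in the picture. A call takes as long as a camera call. They do not tell look-alikes from the thing itself.
- arm.find_in(camera, target): "location" ([column, row] in pixels, amid what is visible of it).
- arm.masks_of(camera, target): "pixels" (384x512 bool, what is visible of it) and "location" ([column, row] in pixels, amid what is visible of it).
The state is a dict: "clock": time; "joints": joint angles; "joint_vel": joint speeds; "joint_efforts": joint torques, N m; "position": TCP position; "ee_rot": TCP orientation; "contact_force": force on the tool from outside, world axes, zero at the start; "wrist_torque": the same for the moment, N m; "gripper_width": finger opening in mm.
Only numpy, scipy, OpenCV 4.12 (cv2) and the standard library are available. Lean on these libraries where they do the work, as an engineer would, in place of code of your own. Each camera call takes 0.05 s, during which the arm holds its last target. There are 200 camera calls.

## Working session

There is one attempt and no reset: what is moved stays moved. The work goes in short steps, Python scripts to look and compute and a shell command to move; the robot and the scene stay as the last step left them, time stands still between calls to the robot, and variables do not carry over. Pictures are saved under pics/ and viewed, about 8 in all and at most 12, crops included, and the job is handed in when it is done.

```bash
mkdir -p pics; ls
python3 - <<'E'
from bench import arm
import cv2, numpy as np
s=arm.read_state()
for k,v in s.items(): print(k,np.round(v,3))
ims=[]
for c in("scene","top"):
    im=arm.get_image(c); ims.append(im); cv2.imwrite(f"pics/{c}0.png",im[:,:,::-1])
    K=arm.calibration(c); print(c,{k:np.round(v,3).tolist() for k,v in K.items()})
    for t in["bobbin","fixture","swing_ear","fixed_ear","swing_half","pin","rack","stopper","jar","sleeve","chip"]:
        try: print(c,t,[(np.round(d["location"]).tolist(),round(d["p"],2)) for d in arm.find_in(c,t)][:4])
        except Exception as e: print(t,e)
E
```

```text
pics
clock 0.0
joints [ 1.468e+00  3.860e-01  7.000e-03 -1.000e-03 -1.194e+00 -2.590e-01]
joint_vel [ 0.     0.    -0.    -0.002 -0.001  0.001]
joint_efforts [-1.000e-03 -3.923e+01  1.884e+01  4.186e+00 -5.000e-03  0.000e+00]
position [220.99  583.978 230.199]
ee_rot [-0.127 -0.695  0.696  0.127]
contact_force [-0.092 -0.227 -0.16 ]
wrist_torque [-0.027  0.054  0.017]
gripper_width 85.485
scene {'intrinsics': [[381.173, 0.0, 255.251], [0.0, 381.173, 189.749], [0.0, 0.0, 1.0]], 'R': [[0.657, 0.754, 0.008], [0.448, -0.383, -0.808], [-0.606, 0.534, -0.59]], 't': [-345.932, -215.404, 1286.07]}
scene bobbin [([364.0, 175.0], 0.88), ([185.0, 195.0], 0.39)]
scene fixture [([263.0, 207.0], 0.89)]
scene swing_ear [([302.0, 135.0], 0.7), ([265.0, 207.0], 0.67), ([255.0, 192.0], 0.63)]
scene fixed_ear [([264.0, 210.0], 0.59)]
scene swing_half [([255.0, 193.0], 0.81), ([265.0, 211.0], 0.21)]
scene pin [([123.0, 276.0], 0.74), ([146.0, 238.0], 0.73)]
scene rack [([158.0, 258.0], 0.91), ([257.0, 193.0], 0.6)]
scene stopper [([264.0, 207.0], 0.71), ([170.0, 256.0], 0.53)]
scene jar [([352.0, 145.0], 0.56)]
scene sleeve [([311.0, 157.0], 0.72)]
scene chip [([355.0, 144.0], 0.64), ([185.0, 197.0], 0.43)]
top {'intrinsics': [[367.779, 0.0, 255.247], [0.0, 367.779, 193.497], [0.0, 0.0, 1.0]], 'R': [[0.0, -1.0, -0.01], [-0.986, 0.001, -0.167], [0.167, 0.01, -0.986]], 't': [-8.853, 587.965, 840.331]}
top bobbin [([149.0, 168.0], 0.66)]
top fixture [([261.0, 197.0], 0.88)]
top swing_ear [([257.0, 215.0], 0.59)]
top fixed_ear [([259.0, 196.0], 0.91), ([152.0, 168.0], 0.24)]
top swing_half [([265.0, 216.0], 0.7)]
top pin [([405.0, 197.0], 0.4), ([310.0, 266.0], 0.17)]
top rack [([370.0, 208.0], 0.73), ([315.0, 114.0], 0.4)]
top stopper [([374.0, 193.0], 0.61)]
top jar [([102.0, 208.0], 0.83)]
top sleeve [([156.0, 227.0], 0.65), ([259.0, 201.0], 0.51)]
top chip [([311.0, 268.0], 0.58)]
```

Run:
```python
import cv2,numpy as np
a=cv2.imread("pics/top0.png");b=cv2.imread("pics/scene0.png")
cv2.imwrite("pics/t0.png",cv2.resize(a[90:330,60:460],None,fx=2,fy=2,interpolation=cv2.INTER_CUBIC))
cv2.imwrite("pics/s0.png",cv2.resize(b[100:320,80:420],None,fx=2.3,fy=2.3,interpolation=cv2.INTER_CUBIC))
```

```text
(no output)
```

View pics/t0.png

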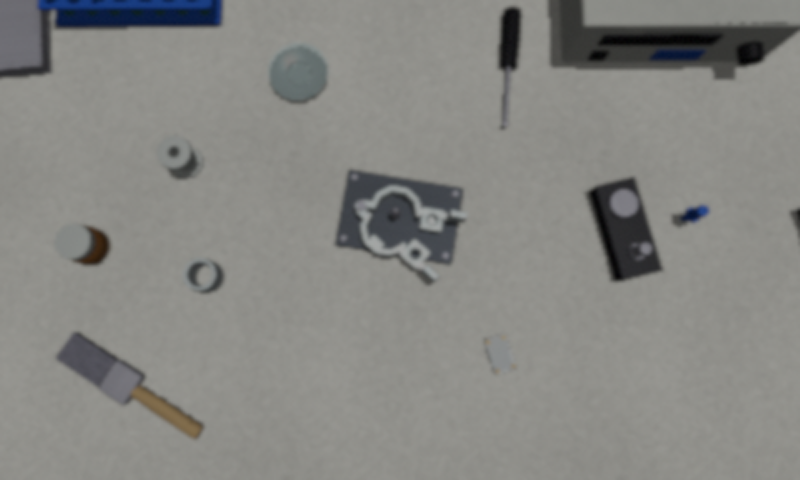

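View pics/s0.png

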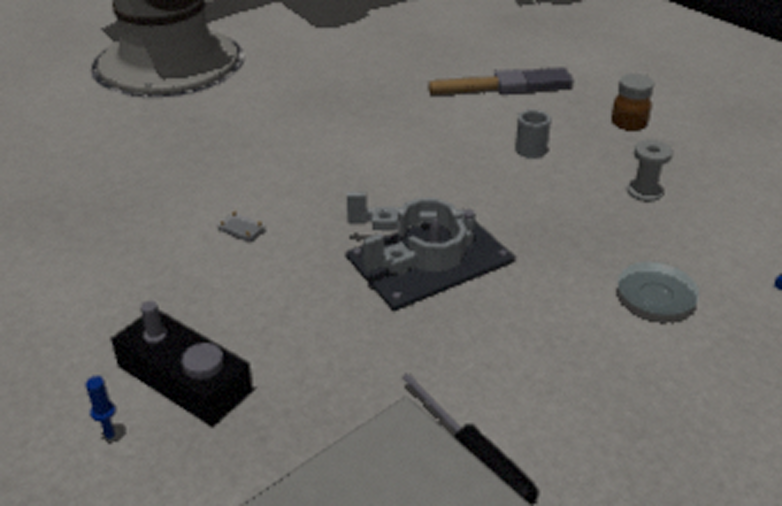

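The top view shows the bobbin at (148,166), and two things could be mistaken for it: the sleeve at (162,227) and the jar at (102,211). The pin is the slim grey grip in the rack's lower hole at (382,214). Its look-alikes are the stopper with the wide disc at (372,191) and the blue pin at (405,197). The fixture is at (260,198) with its swinging half open.

Next I'll fit the poses.

```bash
cat > h.py <<'E'
from bench import arm
import cv2, numpy as np
from scipy.optimize import least_squares, minimize
from scipy.spatial.transform import Rotation as Ro
def proj(c,X):
    k=arm.calibration(c); p=(np.atleast_2d(X)@np.array(k["R"]).T+k["t"])@np.array(k["intrinsics"]).T
    return p[:,:2]/p[:,2:]
def cyls(x,y,cl):   # list of (r,z0,z1)
    a=np.linspace(0,2*np.pi,60)
    return [np.vstack([np.c_[x+r*np.cos(a),y+r*np.sin(a),0*a+z] for z in(z0,z1)]) for r,z0,z1 in cl]
S=8
def sil(c,hulls,shape=(384,512)):
    m=np.zeros((shape[0]*S,shape[1]*S),np.uint8)
    for h in hulls:
        q=cv2.convexHull(((proj(c,h)+.5)*S).astype(np.int32)); cv2.fillConvexPoly(m,q,1)
    return m
def cen(m):
    M=cv2.moments(m,True); return np.array([M["m10"],M["m01"]])/M["m00"]
def fitc(cl,obs,x0):  # obs {cam: centroid px}
    f=lambda p:np.concatenate([cen(sil(c,cyls(p[0],p[1],cl)))/S-.5-o for c,o in obs.items()])
    r=least_squares(f,x0,diff_step=.01); return r.x,r.fun
def ray(c,uv,z):
    k=arm.calibration(c);R=np.array(k["R"]);C=-R.T@np.array(k["t"])
    d=R.T@np.linalg.inv(k["intrinsics"])@[*uv,1]; return (C+d*(z-C[2])/d[2])[:2]
def go(pos,yawdir=None):
    """tool-axis shift and turn from the measured pose to world pos with jaw axis along yawdir"""
    s=arm.read_state(); R=Ro.from_quat(s["ee_rot"]).as_matrix(); d=np.array(pos)-s["position"]
    print("at",np.round(s["position"],1),"jaw axis",np.round(R[:,2],3),"down",np.round(R[:,1],3),"shift tool",np.round(R.T@d,1))
    if yawdir is not None:
        z=np.array([*yawdir,0.])/np.linalg.norm(yawdir)
        if z@R[:,2]<0: z=-z
        T=np.c_[np.cross([0,0,-1.],z),[0,0,-1.],z]
        print(" rotvec tool",np.round(Ro.from_matrix(R.T@T).as_rotvec(),3)," shift after turn",np.round(T.T@d,1))
E
cat > m.py <<'E'
from h import *
B=[(21,0,6),(13,6,50),(21,50,60)]
for n,cl,z in[("bobbin",B,30),("jar",[(24,0,62)],31),("sleeve",[(20,0,48)],24),("pin",[(10,36,40),(7,40,72)],55),("stopper",[(17,36,46)],41)]:
    obs={}
    for c in("top","scene"):
        ds=arm.masks_of(c,n)
        print(n,c,[(np.round(d["location"]).tolist(),round(d["p"],2),int(d["pixels"].sum())) for d in ds][:3])
        for d in ds:
            if n=="pin" and (np.hypot(*(np.array(d["location"])-((382,214) if c=="top" else (146,238))))>12): continue
            if n=="stopper" and (np.hypot(*(np.array(d["location"])-((372,191) if c=="top" else (168,256))))>12): continue
            obs[c]=cen(d["pixels"].astype(np.uint8)); break
    if obs:
        for o in [{c:v} for c,v in obs.items()]+[obs]:
            c=next(iter(o)); x,f=fitc(cl,o,ray(c,o[c],z)); print("  ",list(o),np.round(x,1),np.round(f,2))
ims={c:arm.get_image(c) for c in("top","scene")}
g={c:cv2.GaussianBlur(cv2.cvtColor(v,cv2.COLOR_RGB2GRAY),(0,0),.7).astype(np.float32) for c,v in ims.items()}
def T(p,L): 
    c,s=np.cos(p[2]),np.sin(p[2]); L=np.asarray(L,float); return np.c_[p[0]+c*L[:,0]-s*L[:,1],p[1]+s*L[:,0]+c*L[:,1],L[:,2]]
def edge(w,h,z):
    t=np.linspace(-.95,.95,60)
    e=[]; n=[]
    for sx in(-1,1): e.append(np.c_[0*t+sx*w/2,t*h/2]); n.append(np.tile([sx,0],(60,1)))
    for sy in(-1,1): e.append(np.c_[t*w/2,0*t+sy*h/2]); n.append(np.tile([0,sy],(60,1)))
    return np.vstack(e),np.vstack(n),z
def sc(p,cams,E):
    e,n,z=E; v=0
    for c in cams:
        def I(k):
            u=proj(c,T(p,np.c_[e+k*n,0*e[:,0]+z])).astype(np.float32); return cv2.remap(g[c],u[:,:1],u[:,1:],cv2.INTER_LINEAR)
        v+=np.clip(I(2.5)-I(-2.5),-20,60).mean()
    return -v
for n,E,p0 in[("fixture",edge(100,150,8),[*ray("top",(260,198),8),-.158]),("rack",edge(120,50,36),[*ray("top",(372,204),36),0])]:
    if n=="rack": # x axis of rack along stopper->pin
        a,b=ray("top",(382,214),50),ray("top",(372,191),46); p0[2]=np.arctan2(*(b-a)[::-1])
    for cams in(["top"],["scene"],["top","scene"]):
        best=min((minimize(sc,np.array(p0)+d,args=(cams,E),method="Nelder-Mead",options=dict(initial_simplex=np.array(p0)+np.array(d)+np.r_[np.zeros((1,3)),np.diag([4,4,.05])])) for d in[(i,j,0) for i in(-5,0,5) for j in(-5,0,5)]),key=lambda r:r.fun)
        print(n,cams,np.round(best.x,3),round(best.fun,1))
E
python3 m.py
```

```text
bobbin top [([151.0, 166.0], 0.77, 335)]
bobbin scene [([363.0, 176.0], 0.68, 323), ([188.0, 199.0], 0.47, 163)]
   ['top'] [655.3 254.4] [-0.  0.]
   ['scene'] [661.3 256.3] [ 0. -0.]
   ['top', 'scene'] [658.1 255.8] [-0.5  -1.09 -1.1  -0.44]
jar top []
jar scene [([292.0, 296.0], 0.74, 569), ([355.0, 144.0], 0.71, 366)]
   ['scene'] [ 813.8 -168.6] [0. 0.]
   ['scene'] [ 813.8 -168.6] [0. 0.]
sleeve top [([157.0, 230.0], 0.69, 155)]
sleeve scene [([311.0, 158.0], 0.76, 267)]
   ['top'] [509.6 221.8] [-0.  0.]
   ['scene'] [512.4 222.5] [-0.02 -0.01]
   ['top', 'scene'] [510.6 222.5] [-0.25 -0.42 -0.48 -0.25]
pin top [([379.0, 214.0], 0.64, 64)]
pin scene [([124.0, 275.0], 0.57, 214), ([146.0, 239.0], 0.53, 129), ([363.0, 173.0], 0.42, 349)]
   ['top'] [ 535.7 -307. ] [0. 0.]
   ['scene'] [ 539.1 -302.8] [0. 0.]
   ['top', 'scene'] [ 537.4 -304.4] [-1.14 -0.66 -1.12 -0.08]
stopper top [([372.0, 206.0], 0.62, 909), ([374.0, 191.0], 0.58, 165)]
stopper scene [([169.0, 254.0], 0.76, 195)]
   ['top'] [ 594.  -292.7] [-0.01 -0.  ]
   ['scene'] [ 597.5 -287.8] [-0.  0.]
   ['top', 'scene
[... 853 characters left out ...]
^^^^^^^^^^^^^^^^^^^^^^^^^^^^^
    res = _minimize_neldermead(fun, x0, args, callback, bounds=bounds,
                               **options)
    fxcc = func(xcc)
    fx = function(np.copy(x), *(wrapper_args + args))
  File "m.py", line 30, in sc
    v+=np.clip(I(2.5)-I(-2.5),-20,60).mean()
                      ~^^^^^^
  File "m.py", line 29, in I
    u=proj(c,T(p,np.c_[e+k*n,0*e[:,0]+z])).astype(np.float32); return cv2.remap(g[c],u[:,:1],u[:,1:],cv2.INTER_LINEAR)
      ~~~~^^^^^^^^^^^^^^^^^^^^^^^^^^^^^^^^
  File "h.py", line 6, in proj
    k=arm.calibration(c); p=(np.atleast_2d(X)@np.array(k["R"]).T+k["t"])@np.array(k["intrinsics"]).T
ValueError: time passes only in moves, steps and waits
```

```bash
sed -i 's/^def proj/import functools\n@functools.cache\ndef cal(c): return arm.calibration(c)\ndef proj/; s/k=arm.calibration(c)/k=cal(c)/' h.py
sed -i '2,16{/^B=/,/print("  "/d}' m.py; sed -i 's/^ims=.*/ims={c:cv2.imread(f"pics\/{c}0.png")[:,:,::-1].copy() for c in("top","scene")}/' m.py
cat >> m.py <<'E'
a=cv2.resize(ims["top"][165:245,225:305],None,fx=7,fy=7,interpolation=cv2.INTER_CUBIC)[:,:,::-1]
cv2.imwrite("pics/fix0.png",a)
E
head -5 m.py; python3 m.py
```

```text
from h import *
ims={c:cv2.imread(f"pics/{c}0.png")[:,:,::-1].copy() for c in("top","scene")}
g={c:cv2.GaussianBlur(cv2.cvtColor(v,cv2.COLOR_RGB2GRAY),(0,0),.7).astype(np.float32) for c,v in ims.items()}
def T(p,L): 
    c,s=np.cos(p[2]),np.sin(p[2]); L=np.asarray(L,float); return np.c_[p[0]+c*L[:,0]-s*L[:,1],p[1]+s*L[:,0]+c*L[:,1],L[:,2]]
fixture ['top'] [ 5.83068e+02 -1.92590e+01 -1.66000e-01] -33.2
fixture ['scene'] [ 5.93113e+02 -2.13060e+01 -1.76000e-01] -40.1
fixture ['top', 'scene'] [ 5.93462e+02 -2.12680e+01 -1.73000e-01] -56.8
rack ['top'] [ 5.61884e+02 -2.86624e+02  2.51000e-01] -40.1
rack ['scene'] [ 5.70065e+02 -2.96712e+02  2.73000e-01] -27.7
rack ['top', 'scene'] [ 5.66120e+02 -2.97465e+02  2.61000e-01] -57.1
```

View pics/fix0.png

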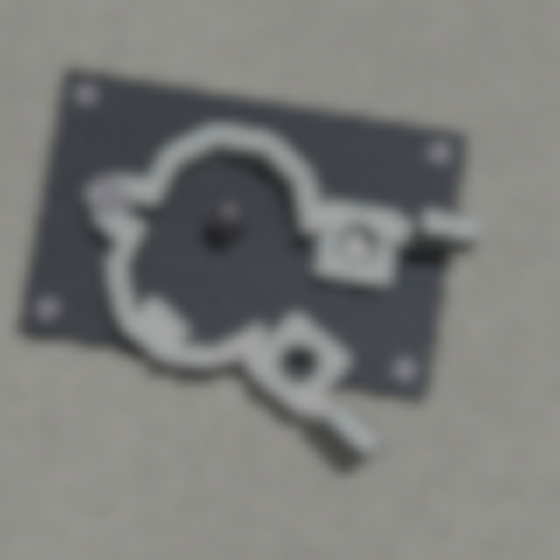

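Run:
```python
from h import *
f=lambda c,r:((c+.5)/7-.5+225,(r+.5)/7-.5+165)
for n,p,z in[("spindle top",(230,208),50),("spindle foot",(219,240),8),("fixed hole",(360,240),26),("swing hole",(299,362),40),("fixed ear top",(450,224),62),("fixed ear bot.",(450,235),62),("swing ear top",(349,428),62),("hinge",(105,192),40)]: print(n,np.round(ray("top",f(*p),z),1))
for c in [(68,72),(462,135),(425,398),(20,335)]: print("corner",np.round(ray("top",f(*c),8),1))
b=cv2.imread("pics/scene0.png")
cv2.imwrite("pics/sf.png",cv2.resize(b[175:240,225:310],None,fx=9,fy=9,interpolation=cv2.INTER_CUBIC))
```

```text
spindle top [585.9 -14.5]
spindle foot [581.2 -10.4]
fixed hole [578.4 -60.4]
swing hole [533.6 -38.3]
fixed ear top [578.3 -89.3]
fixed ear bot. [574.5 -89.2]
swing ear top [509.  -54.4]
hinge [593.3  29.2]
corner [643.3  44.8]
corner [619.6 -98.6]
corner [524.  -83.9]
corner [546.8  61.1]
```

View pics/sf.png

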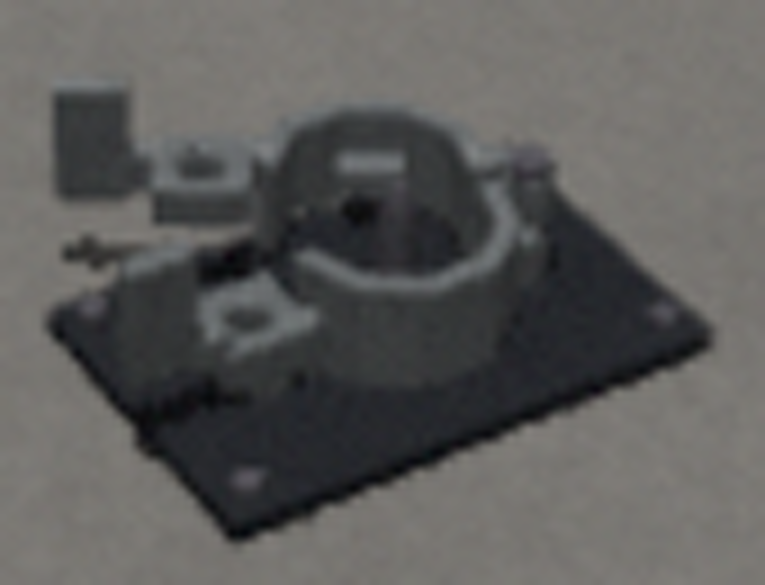

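Run:
```python
from h import *
f=lambda c,r:((c+.5)/9-.5+225,(r+.5)/9-.5+175)
for n,p,z in[("spindle top",(395,180),50),("fixed hole",(250,318),26),("swing hole",(205,166),40),("fixed ear top c",(157,256),62),("swing ear top c",(90,86),62),("cornerR",(710,335),8),("cornerF",(237,525),8),("cornerL",(55,315),8)]: print(n,np.round(ray("scene",f(*p),z),1))
yaw=-.166;o=np.array([585.5,-14.5]);R=np.array([[np.cos(yaw),-np.sin(yaw)],[np.sin(yaw),np.cos(yaw)]])
for n,L in[("hole",(0,-46)),("ear",(6,-76)),("c",(50,70)),("c",(50,-80)),("c",(-50,-80)),("hinge",(0,42))]: print(n,np.round(o+R@L,1))
h=o+R@[0,42]
for q in[.5,.6,.7,.8,.9]: 
    r=lambda v:np.array([np.cos(-q)*v[0]+np.sin(q)*v[1],-np.sin(q)*v[0]+np.cos(q)*v[1]])
    print(q,"swing hole",np.round(h+R@r((0,-88)),1),"ear",np.round(h+R@r((-6,-118)),1))
```

```text
spindle top [585.8 -11.3]
fixed hole [582.1 -58. ]
swing hole [538.6 -36.4]
fixed ear top c [582.2 -88.6]
swing ear top c [514.4 -55.7]
cornerR [650.3  44.7]
cornerF [624.8 -98.9]
cornerL [530.6 -82.2]
hole [577.9 -59.9]
ear [578.9 -90.4]
c [646.4  46.3]
c [ 621.6 -101.7]
c [523.  -85.1]
hinge [592.4  26.9]
0.5 swing hole [538.1 -42.3] ear [514.8 -62.2]
0.6 swing hole [531.4 -36.5] ear [506.3 -54. ]
0.7 swing hole [525.4 -30.1] ear [498.7 -45. ]
0.8 swing hole [520.  -23.1] ear [492.  -35.2]
0.9 swing hole [515.4 -15.6] ear [486.3 -24.9]
```

Run:
```python
from h import *
go([658,255.5,110],(.986,-.166))
```

```text
at [221.2 584.5 231.3] jaw axis [-0.354 -0.935 -0.   ] down [ 0.  0. -1.] shift tool [-525.   121.3  153.2]
 rotvec tool [ 0.     1.376 -0.   ]  shift after turn [-251.9  121.3 -485.4]
```

```bash
python3 -m creep '[{"delta_pos":[0,12,0],"rot":[0,0.125,0],"jaw":85},{"delta_pos":[0,12,0],"rot":[0,0.125,0],"jaw":85},{"delta_pos":[0,12,0],"rot":[0,0.125,0],"jaw":85},{"delta_pos":[0,12,0],"rot":[0,0.125,0],"jaw":85},{"delta_pos":[0,12,0],"rot":[0,0.125,0],"jaw":85},{"delta_pos":[0,12,0],"rot":[0,0.125,0],"jaw":85},{"delta_pos":[0,12,0],"rot":[0,0.125,0],"jaw":85},{"delta_pos":[0,12,0],"rot":[0,0.125,0],"jaw":85},{"delta_pos":[0,12,0],"rot":[0,0.125,0],"jaw":85},{"delta_pos":[0,13,0],"rot":[0,0.125,0],"jaw":85}]'
python3 -m creep '[{"delta_pos":[0,0,0],"rot":[0,0.125,0],"jaw":85},{"delta_pos":[-18,0,-34.7],"rot":[0,0,0],"jaw":85},{"delta_pos":[-18,0,-34.7],"rot":[0,0,0],"jaw":85},{"delta_pos":[-18,0,-34.7],"rot":[0,0,0],"jaw":85},{"delta_pos":[-18,0,-34.7],"rot":[0,0,0],"jaw":85},{"delta_pos":[-18,0,-34.7],"rot":[0,0,0],"jaw":85},{"delta_pos":[-18,0,-34.7],"rot":[0,0,0],"jaw":85},{"delta_pos":[-18,0,-34.7],"rot":[0,0,0],"jaw":85},{"delta_pos":[-18,0,-34.7],"rot":[0,0,0],"jaw":85},{"delta_pos":[-18,0,-34.7],"rot":[0,0,0],"jaw":85}]'
python3 -c "
from h import *
go([658,255.5,110],(.986,-.166))"
```

```text
clock: 2.63
position: [221.3, 584.7, 110.0]
ee_rot: [-0.512, -0.488, 0.488, 0.512]
contact_force: [0.7, -0.3, 0.4]
gripper_width: 85.1
clock: 3.47
position: [503.9, 371.9, 110.5]
ee_rot: [0.54, 0.457, -0.457, -0.54]
contact_force: [0.3, 1.1, 0.1]
gripper_width: 84.7
at [503.9 371.9 110.5] jaw axis [-0.986  0.165 -0.   ] down [ 0.  0. -1.] shift tool [ -89.4    0.6 -171.2]
 rotvec tool [0.    0.001 0.   ]  shift after turn [ -89.2    0.5 -171.3]
```

```bash
python3 -m creep '[{"delta_pos":[-18,0,-34.5],"rot":[0,0,0],"jaw":85},{"delta_pos":[-18,0,-34.5],"rot":[0,0,0],"jaw":85},{"delta_pos":[-18,0,-34.5],"rot":[0,0,0],"jaw":85},{"delta_pos":[-18,0,-34.5],"rot":[0,0,0],"jaw":85},{"delta_pos":[-16,0,-31],"rot":[0,0,0],"jaw":85},{"delta_pos":[0,0,0],"rot":[0,0,0],"jaw":85},{"delta_pos":[0,0,0],"rot":[0,0,0],"jaw":85},{"delta_pos":[0,0,0],"rot":[0,0,0],"jaw":85},{"delta_pos":[0,0,0],"rot":[0,0,0],"jaw":85},{"delta_pos":[0,0,0],"rot":[0,0,0],"jaw":85}]'
python3 - <<'E'
from h import *
go([658,255.5,110],(.986,-.166))
k={c:arm.get_image(c)[:,:,::-1] for c in("top","scene")}
o=[]
p=arm.read_state()["position"]
for c in k:
    u,v=np.round(proj(c,p)[0]).astype(int); print(c,u,v,u-35,v-50)
    o.append(cv2.resize(k[c][v-50:v+40,u-35:u+35],None,fx=5.5,fy=5.5,interpolation=cv2.INTER_CUBIC))
cv2.imwrite("pics/b1.png",np.hstack(o))
E
```

```text
clock: 4.3
position: [653.6, 259.6, 110.6]
ee_rot: [-0.539, -0.457, 0.457, 0.539]
contact_force: [0.1, -0.0, -0.5]
gripper_width: 84.8
at [653.6 259.6 110.6] jaw axis [-0.987  0.163  0.   ] down [-0.  0. -1.] shift tool [-3.3  0.6 -5. ]
 rotvec tool [-0.     0.003  0.   ]  shift after turn [-3.3  0.6 -5. ]
top 138 161 103 111
scene 366 146 331 96
```

View pics/b1.png

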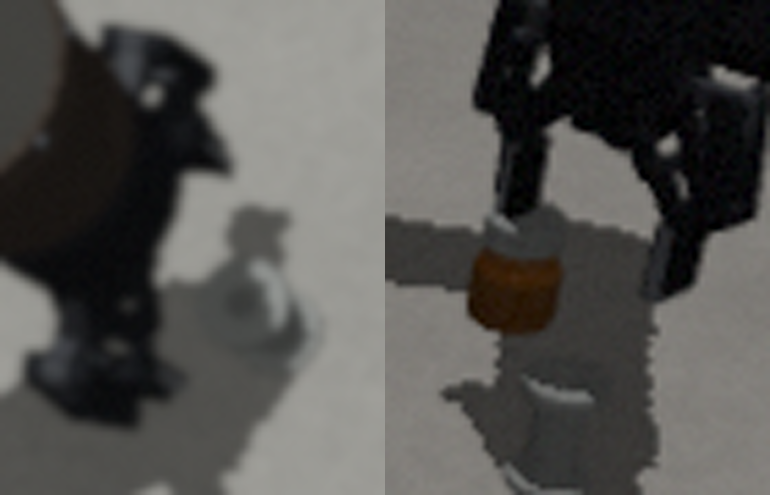

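```bash
python3 -m creep '[{"delta_pos":[-3.3,0,-5],"rot":[0,0,0],"jaw":85},{"delta_pos":[0,15,0],"rot":[0,0,0],"jaw":85},{"delta_pos":[0,20,0],"rot":[0,0,0],"jaw":85},{"delta_pos":[0,20,0],"rot":[0,0,0],"jaw":85},{"delta_pos":[0,15,0],"rot":[0,0,0],"jaw":85},{"delta_pos":[0,7,0],"rot":[0,0,0],"jaw":85},{"delta_pos":[0,0,0],"rot":[0,0,0],"jaw":60},{"delta_pos":[0,0,0],"rot":[0,0,0],"jaw":38},{"delta_pos":[0,0,0],"rot":[0,0,0],"jaw":38},{"delta_pos":[0,0,0],"rot":[0,0,0],"jaw":38}]'
python3 -m creep '[{"delta_pos":[0,0,0],"rot":[0,0,0],"jaw":36},{"delta_pos":[0,0,0],"rot":[0,0,0],"jaw":36},{"delta_pos":[0,0,0],"rot":[0,0,0],"jaw":36},{"delta_pos":[0,-2,0],"rot":[0,0,0],"jaw":36},{"delta_pos":[0,-10,0],"rot":[0,0,0],"jaw":36},{"delta_pos":[0,-20,0],"rot":[0,0,0],"jaw":36},{"delta_pos":[0,-28,0],"rot":[0,0,0],"jaw":36},{"delta_pos":[0,-20,0],"rot":[0,0,0],"jaw":36},{"delta_pos":[0,0,0],"rot":[0,0,0],"jaw":36},{"delta_pos":[0,0,0],"rot":[0,0,0],"jaw":36}]'
python3 - <<'E'
from h import *
go([587.5,-13.5,115],(.986,-.166))
for c in("top","scene"):
    cv2.imwrite(f"pics/{c}_b.png",arm.get_image(c)[:,:,::-1]); print(c,np.round(proj(c,arm.read_state()["position"]),1).tolist(),[(np.round(d["location"]).tolist(),round(d["p"],2)) for d in arm.find_in(c,"bobbin")][:3])
E
```

```text
clock: 5.23
position: [659.8, 254.9, 35.2]
ee_rot: [0.54, 0.458, -0.456, -0.539]
contact_force: [-2.5, -0.2, 5.9]
gripper_width: 40.2
clock: 6.07
position: [659.4, 254.7, 115.2]
ee_rot: [0.54, 0.458, -0.456, -0.54]
contact_force: [0.2, -0.9, -1.1]
gripper_width: 39.7
at [659.4 254.7 115.2] jaw axis [-0.986  0.165 -0.002] down [ 0.002  0.002 -1.   ] shift tool [-276.4   -0.5   26.6]
 rotvec tool [0.002 0.001 0.002]  shift after turn [-2.764e+02  2.000e-01  2.640e+01]
top [[139.7, 158.5]] [([142.0, 158.0], 0.58)]
scene [[366.2, 146.8]] [([365.0, 150.0], 0.71)]
```

Run:
```python
import cv2,numpy as np
t=cv2.imread("pics/top_b.png");s=cv2.imread("pics/scene_b.png")
f=lambda i,u,v:cv2.resize(i[v-40:v+40,u-32:u+33],None,fx=6,fy=6,interpolation=cv2.INTER_CUBIC)
cv2.imwrite("pics/b2.png",np.clip(np.hstack([f(t,140,158),f(s,366,150)])*1.6,0,255))
```

```text
[ WARN:0@0.084] global loadsave.cpp:1063 imwrite_ Unsupported depth image for selected encoder is fallbacked to CV_8U.
```

View pics/b2.png

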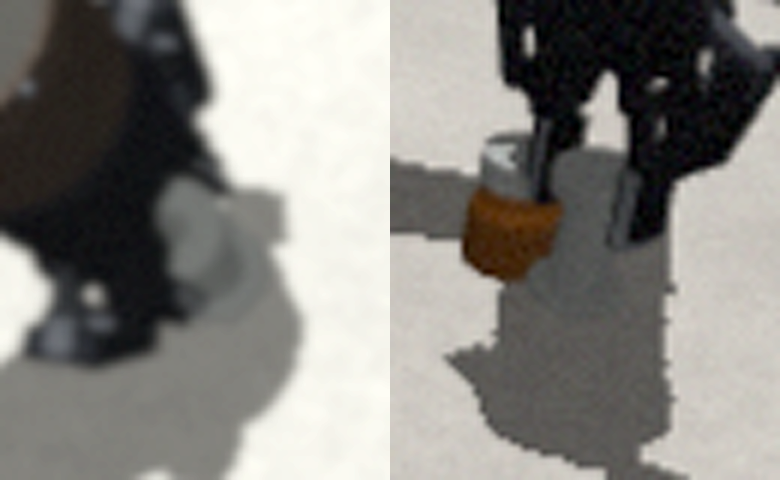

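Run:
```python
from h import *
p=arm.read_state()["position"]; z0=p[2]-35.2
B=[(21,z0,z0+6),(13,z0+6,z0+50),(21,z0+50,z0+60)]
o=[]
for c in("top","scene"):
    im=np.ascontiguousarray(arm.get_image(c)[:,:,::-1]); d=arm.masks_of(c,"bobbin"); 
    u,v=np.round(proj(c,p)[0]).astype(int)
    big=cv2.resize(im,None,fx=8,fy=8,interpolation=cv2.INTER_CUBIC); big=np.clip(big*1.6,0,255).astype(np.uint8)
    if d:
        M=d[0]["pixels"]; print(c,d[0]["p"],M.sum(),"cols",np.where(M.any(0))[0][[0,-1]],"rows",np.where(M.any(1))[0][[0,-1]])
    for off,col in((0,(0,255,0)),(10,(0,0,255))):
        hs=cyls(p[0]-off*.165,p[1]-off*.986,B)
        m=sil(c,hs); print(c,off,"pred cols",np.where(m.any(0))[0][[0,-1]]/8,"rows",np.where(m.any(1))[0][[0,-1]]/8)
        ct,_=cv2.findContours(m,cv2.RETR_EXTERNAL,cv2.CHAIN_APPROX_NONE); cv2.drawContours(big,ct,-1,col,1)
    o.append(big[(v-32)*8:(v+38)*8,(u-24)*8:(u+26)*8])
cv2.imwrite("pics/b3.png",np.hstack(o))
```

```text
top 0.58 288 cols [135 153] rows [149 172]
top 0 pred cols [127.625 154.   ] rows [147.375 171.75 ]
top 10 pred cols [132.    158.125] rows [148.125 172.5  ]
scene 0.81 306 cols [357 372] rows [135 162]
scene 0 pred cols [355.875 377.25 ] rows [134.625 163.75 ]
scene 10 pred cols [353.    374.375] rows [135.5  164.75]
```

View pics/b3.png

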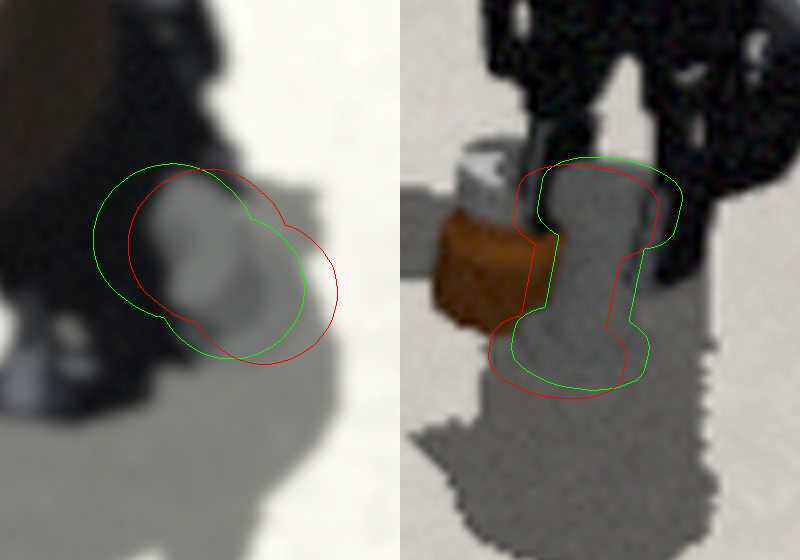

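The bobbin is gripped upright, and its outline matches the model centred on the TCP in both views. Now I'll carry it above the spindle.

```bash
python3 -m creep '[{"delta_pos":[-20,0,2],"rot":[0,0,0],"jaw":36},{"delta_pos":[-36,0,3.5],"rot":[0,0,0],"jaw":36},{"delta_pos":[-36,0,3.5],"rot":[0,0,0],"jaw":36},{"delta_pos":[-36,0,3.5],"rot":[0,0,0],"jaw":36},{"delta_pos":[-36,0,3.5],"rot":[0,0,0],"jaw":36},{"delta_pos":[-36,0,3.5],"rot":[0,0,0],"jaw":36},{"delta_pos":[-36,0,3.5],"rot":[0,0,0],"jaw":36},{"delta_pos":[-25,0,2.5],"rot":[0,0,0],"jaw":36},{"delta_pos":[-15.4,0,0.9],"rot":[0,0,0],"jaw":36},{"delta_pos":[0,0,0],"rot":[0,0,0],"jaw":36}]'
python3 -m creep '[{"delta_pos":[0,5,0],"rot":[0,0,0],"jaw":36},{"delta_pos":[0,5,0],"rot":[0,0,0],"jaw":36},{"delta_pos":[0,5,0],"rot":[0,0,0],"jaw":36},{"delta_pos":[0,5,0],"rot":[0,0,0],"jaw":36},{"delta_pos":[0,0,0],"rot":[0,0,0],"jaw":36},{"delta_pos":[0,0,0],"rot":[0,0,0],"jaw":36},{"delta_pos":[0,0,0],"rot":[0,0,0],"jaw":36},{"delta_pos":[0,0,0],"rot":[0,0,0],"jaw":36},{"delta_pos":[0,0,0],"rot":[0,0,0],"jaw":36},{"delta_pos":[0,0,0],"rot":[0,0,0],"jaw":36}]'
python3 - <<'E'
from h import *
go([587.5,-13.5,95],(.986,-.166))
p=arm.read_state()["position"]; z0=p[2]-35.2; print(arm.read_state()["joints"])
B=[(21,z0,z0+6),(13,z0+6,z0+50),(21,z0+50,z0+60)]
yaw=-.168;R=np.array([[np.cos(yaw),-np.sin(yaw)],[np.sin(yaw),np.cos(yaw)]]);O=np.array([587.5,-13.5])
a=np.linspace(-np.pi/2,np.pi/2,40)
o=[]
for c in("top","scene"):
    big=np.clip(cv2.resize(arm.get_image(c)[:,:,::-1],None,fx=6,fy=6,interpolation=cv2.INTER_CUBIC)*1.5,0,255).astype(np.uint8)
    ct,_=cv2.findContours(sil(c,cyls(p[0],p[1],B)),cv2.RETR_EXTERNAL,cv2.CHAIN_APPROX_NONE); cv2.drawContours(big,[(k*6//S) for k in ct],-1,(0,255,0),1)
    def ln(L,z,col=(0,0,255)):
        X=np.c_[O+np.array(L)@R.T,np.full(len(L),z)]; cv2.polylines(big,[((proj(c,X)+.5)*6).astype(np.int32)],False,col,1)
    for r in(25,31): ln(np.c_[r*np.cos(a),r*np.sin(a)],40)
    ln([(2,-86),(10,-86),(10,-66),(2,-66),(2,-86)],62); ln(np.c_[6*np.cos(2*a),6*np.sin(2*a)-46],26)
    ln([(50,70),(50,-80),(-50,-80),(-50,70),(50,70)],8)
    q=proj(c,[*O,30])[0]; u,v=np.round(q).astype(int)
    o.append(big[(v-48)*6:(v+48)*6,(u-32)*6:(u+34)*6])
cv2.imwrite("pics/f1.png",np.hstack(o))
E
```

```text
clock: 7.3
position: [586.3, -16.4, 113.3]
ee_rot: [-0.54, -0.456, 0.456, 0.541]
contact_force: [0.1, -0.1, 0.2]
gripper_width: 39.7
clock: 8.13
position: [587.4, -13.8, 93.6]
ee_rot: [0.54, 0.457, -0.457, -0.54]
contact_force: [-0.4, 0.5, -0.0]
gripper_width: 39.5
at [587.4 -13.8  93.6] jaw axis [-0.986  0.165 -0.001] down [ 0.001  0.    -1.   ] shift tool [ 0.4 -1.4 -0.1]
 rotvec tool [0.001 0.001 0.   ]  shift after turn [ 0.4 -1.4 -0.1]
[ 2.51891810e-01  4.53138952e-01 -2.63954109e-01  3.56163047e-05
 -8.53138623e-01 -4.17897995e-01]
```

View pics/f1.png

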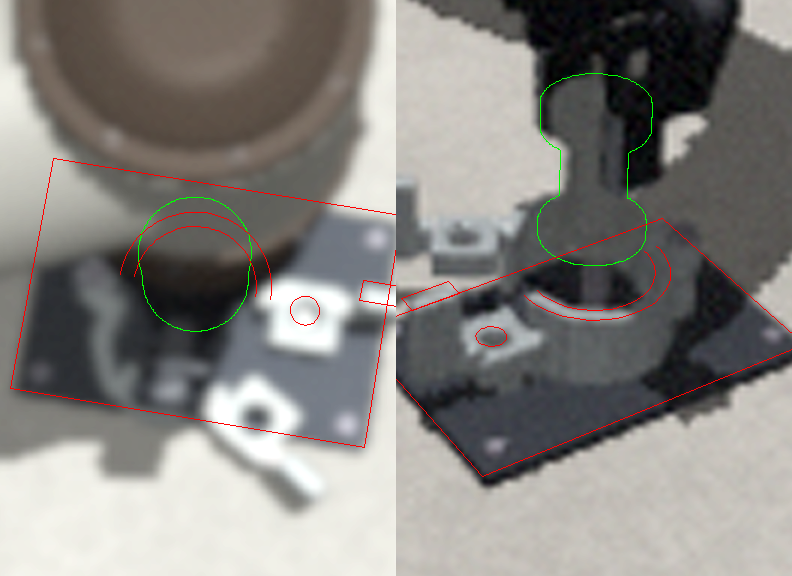

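Run:
```python
from h import *
im=arm.get_image("scene").astype(int).sum(2)
q=proj("scene",[587.5,-13.5,30])[0]; print("axis z30,z40,z50",np.round(proj("scene",[[587.5,-13.5,z] for z in(15,30,40,50)]),2).tolist())
u,v=np.round(q).astype(int)
for r in range(v-8,v+5): print(r,u-8,im[r,u-8:u+9])
# bobbin waist profile
print("bobbin axis",np.round(proj("scene",[587.4,-13.8,80]),2))
r=int(proj("scene",[587.4,-13.8,80])[0][1])
for k in range(r-3,r+4): print(k,u-12,im[k,u-12:u+13])
```

```text
axis z30,z40,z50 [[267.83, 206.9], [268.0, 201.97], [268.12, 198.63], [268.24, 195.24]]
194 260 [168 163 156 161 163 159 157 160 153 161 156 162 156 154 169 165 161]
195 260 [168 163 170 152 171 197 167 165 166 161 171 167 164 160 168 156 143]
196 260 [173 166 160 155 143 153 167 165 163 166 165 162 165 156 160 145 149]
197 260 [165 146 129  92  72  86  98 122 148 150 149 153 159 172 159 159 151]
198 260 [ 95  89  75  60  53  58  87 118 143 140 124 110 119 143 169 151 152]
199 260 [ 68  62  46  58  40  50  71 135 138 139 130  92  70  88 120 146 143]
200 260 [ 53  69  64  53  60  61  77 121 134 129 122  97  38  54  74 122 154]
201 260 [ 49  54  45  65  50  52  91 125 126 141 123  98  56  41  72  89 151]
202 260 [110  39  48  48  71  72  79 126 140 137 126  90  68  61  32  81 133]
203 260 [304 231 116  67  60  26  71 130 136 134 138  88  48  68  69  55  97]
204 260 [332 340 306 230 108  55  74 135 139 146 125  77  64  56  76 110 155]
205 260 [231 291 342 336 305 248 246 223 234 225 212 148 184 174 139 153 167]
206 260 [177 210 248 285 330 349 349 340 338 343 337 324 334 334 307 229 165]
bobbin axis [[268.48 184.84]]
181 256 [394 400 399 395 396 396 392 366 237 155 147 165 163 145  89 135 130  81
  36  24  40  26  28  72 164]
182 256 [398 399 398 392 394 389 392 364 243 153 157 165 163 150 119 129 132  93
  26  57  27  17  19  17 113]
183 256 [398 391 387 398 389 392 388 359 205 154 160 159 167 148 118 137 131  78
  35  41  43  10  21  61 134]
184 256 [408 393 389 399 400 394 399 358 186 152 157 163 167 148 119 129 125  82
  12  38  38  55  82 140 168]
185 256 [388 397 394 396 392 393 385 326 196 157 161 158 159 158 148 150 135 120
  89 112 164 145 161 167 172]
186 256 [380 390 395 369 298 255 267 205 161 159 163 165 160 161 161 152 150 141
 169 216 180 177 183 182 178]
187 256 [374 309 298 236 195 154 172 160 145 150 168 158 160 166 158 150 158 156
 163 188 175 177 176 176 177]
```

```bash
python3 -m creep '[{"delta_pos":[0,3,0],"rot":[0,0,0],"jaw":36},{"delta_pos":[0,3,0],"rot":[0,0,0],"jaw":36},{"delta_pos":[0,3,0],"rot":[0,0,0],"jaw":36},{"delta_pos":[0,3,0],"rot":[0,0,0],"jaw":36},{"delta_pos":[0,2,0],"rot":[0,0,0],"jaw":36},{"delta_pos":[0,0,0],"rot":[0,0,0],"jaw":36},{"delta_pos":[0,0,0],"rot":[0,0,0],"jaw":36},{"delta_pos":[0,0,0],"rot":[0,0,0],"jaw":36},{"delta_pos":[0,0,0],"rot":[0,0,0],"jaw":36},{"delta_pos":[0,0,0],"rot":[0,0,0],"jaw":36}]'
python3 -c "
from h import *
s=arm.read_state();print(np.round(s['contact_force'],1),np.round(s['wrist_torque'],2));go([587.5,-13.5,43])"
```

```text
clock: 9.12
position: [587.4, -13.8, 79.5]
ee_rot: [0.54, 0.457, -0.457, -0.54]
contact_force: [0.4, -0.5, 0.1]
gripper_width: 39.3
[ 0.4 -0.5  0.1] [-0.01  0.   -0.03]
at [587.4 -13.8  79.5] jaw axis [-0.986  0.165 -0.   ] down [ 0.  0. -1.] shift tool [ 0.4 36.5 -0.1]
```

```bash
python3 -m creep '[{"delta_pos":[0,2,0],"rot":[0,0,0],"jaw":36},{"delta_pos":[0,2,0],"rot":[0,0,0],"jaw":36},{"delta_pos":[0,2,0],"rot":[0,0,0],"jaw":36},{"delta_pos":[0,2,0],"rot":[0,0,0],"jaw":36},{"delta_pos":[0,2,0],"rot":[0,0,0],"jaw":36},{"delta_pos":[0,0,0],"rot":[0,0,0],"jaw":36},{"delta_pos":[0,0,0],"rot":[0,0,0],"jaw":36},{"delta_pos":[0,0,0],"rot":[0,0,0],"jaw":36},{"delta_pos":[0,0,0],"rot":[0,0,0],"jaw":36},{"delta_pos":[0,0,0],"rot":[0,0,0],"jaw":36}]'
```

```text
clock: 9.95
position: [587.3, -13.9, 69.3]
ee_rot: [0.54, 0.457, -0.457, -0.54]
contact_force: [-0.1, -0.2, -0.9]
gripper_width: 39.4
```

```bash
python3 -m creep '[{"delta_pos":[0,4,0],"rot":[0,0,0],"jaw":36},{"delta_pos":[0,4,0],"rot":[0,0,0],"jaw":36},{"delta_pos":[0,4,0],"rot":[0,0,0],"jaw":36},{"delta_pos":[0,4,0],"rot":[0,0,0],"jaw":36},{"delta_pos":[0,4,0],"rot":[0,0,0],"jaw":36},{"delta_pos":[0,2,0],"rot":[0,0,0],"jaw":36},{"delta_pos":[0,2,0],"rot":[0,0,0],"jaw":36},{"delta_pos":[0,0,0],"rot":[0,0,0],"jaw":36},{"delta_pos":[0,0,0],"rot":[0,0,0],"jaw":36},{"delta_pos":[0,0,0],"rot":[0,0,0],"jaw":36}]'
python3 -m creep '[{"delta_pos":[0,1,0],"rot":[0,0,0],"jaw":36},{"delta_pos":[0,1,0],"rot":[0,0,0],"jaw":36},{"delta_pos":[0,0.5,0],"rot":[0,0,0],"jaw":36},{"delta_pos":[0,0,0],"rot":[0,0,0],"jaw":36},{"delta_pos":[0,0,0],"rot":[0,0,0],"jaw":36},{"delta_pos":[0,0,0],"rot":[0,0,0],"jaw":36},{"delta_pos":[0,0,0],"rot":[0,0,0],"jaw":36},{"delta_pos":[0,0,0],"rot":[0,0,0],"jaw":36},{"delta_pos":[0,0,0],"rot":[0,0,0],"jaw":36},{"delta_pos":[0,0,0],"rot":[0,0,0],"jaw":36}]'
```

```text
clock: 10.78
position: [587.3, -13.9, 45.3]
ee_rot: [-0.54, -0.457, 0.457, 0.54]
contact_force: [0.6, 0.4, -2.7]
gripper_width: 39.7
clock: 11.62
position: [587.3, -13.9, 43.3]
ee_rot: [0.54, 0.457, -0.457, -0.54]
contact_force: [-0.9, 0.3, 5.9]
gripper_width: 39.6
```

```bash
python3 -m creep '[{"delta_pos":[0,0,0],"rot":[0,0,0],"jaw":45},{"delta_pos":[0,0,0],"rot":[0,0,0],"jaw":55},{"delta_pos":[0,0,0],"rot":[0,0,0],"jaw":70},{"delta_pos":[0,0,0],"rot":[0,0,0],"jaw":80},{"delta_pos":[0,0,0],"rot":[0,0,0],"jaw":80},{"delta_pos":[0,-10,0],"rot":[0,0,0],"jaw":80},{"delta_pos":[0,-25,0],"rot":[0,0,0],"jaw":80},{"delta_pos":[0,-30,0],"rot":[0,0,0],"jaw":80},{"delta_pos":[0,-25,0],"rot":[0,0,0],"jaw":80},{"delta_pos":[0,0,0],"rot":[0,0,0],"jaw":80}]'
python3 - <<'E'
from h import *
p=[587.5,-13.5];z0=8
B=[(21,z0,z0+6),(13,z0+6,z0+50),(21,z0+50,z0+60)]
for c in("top","scene"):
    cv2.imwrite(f"pics/{c}_c.png",arm.get_image(c)[:,:,::-1])
    q=proj(c,[[*p,0],[*p,68]]);print(c,np.round(q).tolist(),[(np.round(d["location"]).tolist(),round(d["p"],2)) for d in arm.find_in(c,"bobbin")][:3])
u,v=264,190
s=cv2.imread("pics/scene_c.png"); cv2.imwrite("pics/f2.png",np.clip(cv2.resize(s[v-45:v+45,u-50:u+50],None,fx=7,fy=6,interpolation=cv2.INTER_CUBIC)*1.5,0,255).astype(np.uint8))
yaw=-.168;R=np.array([[np.cos(yaw),-np.sin(yaw)],[np.sin(yaw),np.cos(yaw)]]);O=np.array(p)
h=O+R@[0,42]
for q in(.56,.5,.4,.3,.2,.1,.05,0):
    r=np.array([[np.cos(q),np.sin(q)],[-np.sin(q),np.cos(q)]])
    print(q,"ear",np.round(h+R@r@[-6,-118],1),"outer -4-12",np.round(h+R@r@[-22,-118],1),"dir x",np.round(R@r@[1,0],3))
go([0,0,0])
E
```

```text
clock: 12.45
position: [591.0, -13.5, 139.7]
ee_rot: [0.542, 0.461, -0.454, -0.537]
contact_force: [0.6, -0.1, 0.5]
gripper_width: 80.1
top [[257.0, 197.0], [257.0, 192.0]] [([265.0, 217.0], 0.43)]
scene [[268.0, 212.0], [268.0, 189.0]] [([271.0, 191.0], 0.75)]
0.56 ear [511.5 -56.2] outer -4-12 [499.6 -45.5] dir x [ 0.747 -0.665]
0.5 ear [516.7 -61. ] outer -4-12 [504.2 -51.1] dir x [ 0.785 -0.619]
0.4 ear [526.  -68.3] outer -4-12 [512.5 -59.7] dir x [ 0.843 -0.538]
0.3 ear [535.9 -74.7] outer -4-12 [521.7 -67.5] dir x [ 0.892 -0.451]
0.2 ear [546.5 -80. ] outer -4-12 [531.5 -74.3] dir x [ 0.933 -0.36 ]
0.1 ear [557.5 -84.3] outer -4-12 [542.1 -80.1] dir x [ 0.964 -0.265]
0.05 ear [563.1 -86. ] outer -4-12 [547.5 -82.5] dir x [ 0.976 -0.216]
0 ear [568.9 -87.4] outer -4-12 [553.1 -84.8] dir x [ 0.986 -0.167]
at [586.5 -13.9 132.3] jaw axis [-0.986  0.166  0.001] down [-0.001  0.    -1.   ] shift tool [-83.3 133.2 580.5]
```

View pics/f2.png

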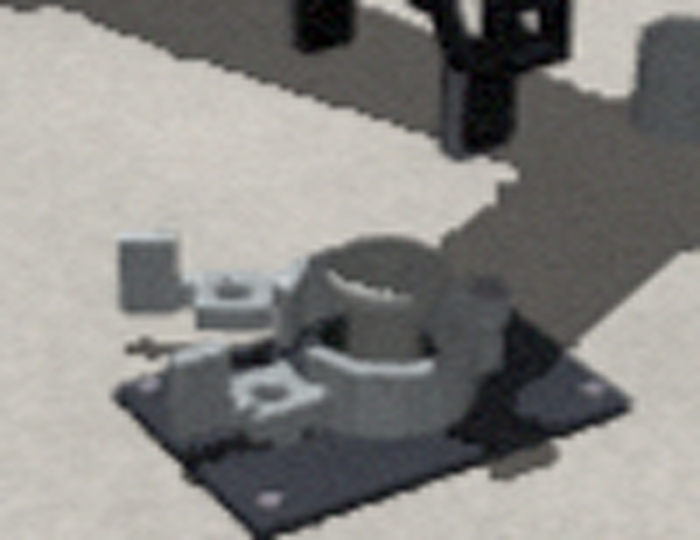

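Scene view: the bobbin is on the spindle, with its top flange above the open shell at about (268,189). Next I'll push the swinging ear with the fingers closed.

```bash
python3 -m creep '[{"delta_pos":[-6,0,16],"rot":[0,0,0],"jaw":0},{"delta_pos":[-10,0,27],"rot":[0,0,0],"jaw":0},{"delta_pos":[-10,0,27],"rot":[0,0,0],"jaw":0},{"delta_pos":[-10,0,26],"rot":[0,0,0],"jaw":0},{"delta_pos":[0,15,0],"rot":[0,0,0],"jaw":0},{"delta_pos":[0,25,0],"rot":[0,0,0],"jaw":0},{"delta_pos":[0,25,0],"rot":[0,0,0],"jaw":0},{"delta_pos":[0,20,0],"rot":[0,0,0],"jaw":0},{"delta_pos":[0,15,0],"rot":[0,0,0],"jaw":0},{"delta_pos":[0,0,0],"rot":[0,0,0],"jaw":0}]'
python3 -m creep '[{"delta_pos":[-3.4,0,-5.3],"rot":[0,0,0],"jaw":0},{"delta_pos":[-3.4,0,-5.3],"rot":[0,0,0],"jaw":0},{"delta_pos":[-3.4,0,-5.3],"rot":[0,0,0],"jaw":0},{"delta_pos":[-3.4,0,-5.3],"rot":[0,0,0],"jaw":0},{"delta_pos":[-3.4,0,-5.3],"rot":[0,0,0],"jaw":0},{"delta_pos":[0,0,0],"rot":[0,0,0],"jaw":0},{"delta_pos":[0,0,0],"rot":[0,0,0],"jaw":0},{"delta_pos":[0,0,0],"rot":[0,0,0],"jaw":0},{"delta_pos":[0,0,0],"rot":[0,0,0],"jaw":0},{"delta_pos":[0,0,0],"rot":[0,0,0],"jaw":0}]'
```

```text
clock: 13.48
position: [483.2, -34.3, 29.0]
ee_rot: [-0.538, -0.454, 0.46, 0.542]
contact_force: [-0.2, -0.4, -0.9]
gripper_width: -0.1
clock: 14.32
position: [509.8, -54.6, 32.9]
ee_rot: [0.54, 0.457, -0.457, -0.54]
contact_force: [0.1, 0.4, -0.4]
gripper_width: -0.1
```

```bash
python3 -m creep '[{"delta_pos":[-3.4,0,-5.3],"rot":[0,0,0],"jaw":0},{"delta_pos":[-3.4,0,-5.3],"rot":[0,0,0],"jaw":0},{"delta_pos":[-3.4,0,-5.3],"rot":[0,0,0],"jaw":0},{"delta_pos":[-3.4,0,-5.3],"rot":[0,0,0],"jaw":0},{"delta_pos":[-3.4,0,-5.3],"rot":[0,0,0],"jaw":0},{"delta_pos":[-1,0,-3],"rot":[0,0,0],"jaw":0},{"delta_pos":[0,0,0],"rot":[0,0,0],"jaw":0},{"delta_pos":[0,0,0],"rot":[0,0,0],"jaw":0},{"delta_pos":[0,0,0],"rot":[0,0,0],"jaw":0},{"delta_pos":[0,0,0],"rot":[0,0,0],"jaw":0}]'
python3 - <<'E'
from h import *
s=arm.read_state();print(np.round(s['contact_force'],1));go([568,-88.5,130])
for c in("scene","top"): 
  im=arm.get_image(c)
  print([(np.round(d["location"]).tolist(),round(d["p"],2)) for d in arm.find_in(c,"swing_ear")][:3])
  cv2.imwrite(f"pics/{c}_d.png",im[:,:,::-1])
print(proj("scene",[[546.5,-80,62],[552,-82.3,62],[511.5,-56.2,62]]))
E
```

```text
clock: 15.15
position: [535.9, -77.2, 32.8]
ee_rot: [-0.54, -0.457, 0.457, 0.54]
contact_force: [-0.8, -0.6, -0.1]
gripper_width: 0.0
[-0.8 -0.6 -0.1]
at [535.9 -77.2  32.8] jaw axis [-0.986  0.165  0.   ] down [-0. -0. -1.] shift tool [ -5.8 -97.2 -33.5]
[([253.0, 199.0], 0.79)]
[]
[[235.00283824 194.21362898]
 [235.72023472 195.70151562]
 [233.63317117 183.65152902]]
```

```bash
python3 -m creep '[{"delta_pos":[0,0,6],"rot":[0,0,0],"jaw":0},{"delta_pos":[0,-15,0],"rot":[0,0,0],"jaw":0},{"delta_pos":[0,-25,0],"rot":[0,0,0],"jaw":0},{"delta_pos":[0,-25,0],"rot":[0,0,0],"jaw":30},{"delta_pos":[0,-15,0],"rot":[0,0,0],"jaw":80},{"delta_pos":[-2,0,-15],"rot":[0,0,0],"jaw":80},{"delta_pos":[-2,0,-20],"rot":[0,0,0],"jaw":80},{"delta_pos":[-1.6,0,-11],"rot":[0,0,0],"jaw":80},{"delta_pos":[0,0,0],"rot":[0,0,0],"jaw":80},{"delta_pos":[0,0,0],"rot":[0,0,0],"jaw":80}]'
python3 -m creep '[{"delta_pos":[0,15,0],"rot":[0,0,0],"jaw":80},{"delta_pos":[0,25,0],"rot":[0,0,0],"jaw":80},{"delta_pos":[0,25,0],"rot":[0,0,0],"jaw":80},{"delta_pos":[0,15,0],"rot":[0,0,0],"jaw":80},{"delta_pos":[0,0,0],"rot":[0,0,0],"jaw":80},{"delta_pos":[0,0,0],"rot":[0,0,0],"jaw":70},{"delta_pos":[0,0,0],"rot":[0,0,0],"jaw":60},{"delta_pos":[0,0,0],"rot":[0,0,0],"jaw":50},{"delta_pos":[0,0,0],"rot":[0,0,0],"jaw":40},{"delta_pos":[0,0,0],"rot":[0,0,0],"jaw":40}]'
```

```text
clock: 16.18
position: [574.0, -89.4, 112.3]
ee_rot: [-0.54, -0.456, 0.457, 0.54]
contact_force: [0.3, -0.8, 0.5]
gripper_width: 79.7
clock: 17.02
position: [574.9, -89.4, 33.9]
ee_rot: [0.54, 0.457, -0.456, -0.539]
contact_force: [-0.9, -0.4, 0.6]
gripper_width: 40.5
```

Slow, stepped closing.

```bash
python3 -m creep '[{"delta_pos":[0,0,0],"rot":[0,0,0],"jaw":36},{"delta_pos":[0,0,0],"rot":[0,0,0],"jaw":33},{"delta_pos":[0,0,0],"rot":[0,0,0],"jaw":30},{"delta_pos":[0,0,0],"rot":[0,0,0],"jaw":27},{"delta_pos":[0,0,0],"rot":[0,0,0],"jaw":24},{"delta_pos":[0,0,0],"rot":[0,0,0],"jaw":22},{"delta_pos":[0,0,0],"rot":[0,0,0],"jaw":20},{"delta_pos":[0,0,0],"rot":[0,0,0],"jaw":18},{"delta_pos":[0,0,0],"rot":[0,0,0],"jaw":17},{"delta_pos":[0,0,0],"rot":[0,0,0],"jaw":17}]'
python3 -c "
from h import *
s=arm.read_state();print(np.round(s['contact_force'],1),np.round(s['wrist_torque'],2),s['gripper_width']);go([574.6,-89.4,33])"
```

```text
clock: 17.85
position: [574.2, -89.5, 32.8]
ee_rot: [-0.54, -0.457, 0.457, 0.54]
contact_force: [-2.8, 0.5, 3.4]
gripper_width: 18.6
[-2.8  0.5  3.4] [0.01 0.68 0.  ] 18.60004584144279
at [574.2 -89.5  32.8] jaw axis [-0.986  0.165  0.001] down [-0.001 -0.    -1.   ] shift tool [ 0.2 -0.2 -0.4]
```

The halves are pinched shut, with a width reading of 18.6 and a balanced force. I'll release and go for the pin.

```bash
python3 -m creep '[{"delta_pos":[0,0,0],"rot":[0,0,0],"jaw":22},{"delta_pos":[0,0,0],"rot":[0,0,0],"jaw":35},{"delta_pos":[0,0,0],"rot":[0,0,0],"jaw":45},{"delta_pos":[0,-5,0],"rot":[0,0,0],"jaw":45},{"delta_pos":[0,-20,0],"rot":[0,0,0],"jaw":45},{"delta_pos":[0,-30,0],"rot":[0,0,0],"jaw":45},{"delta_pos":[0,-30,0],"rot":[0,0,0],"jaw":45},{"delta_pos":[-20,0,0],"rot":[0,0,0],"jaw":45},{"delta_pos":[-35,0,0],"rot":[0,0,0],"jaw":45},{"delta_pos":[-38,0,0],"rot":[0,0,0],"jaw":45}]'
python3 -m creep '[{"delta_pos":[-38,0,0],"rot":[0,0,0],"jaw":45},{"delta_pos":[-38,0,0],"rot":[0,0,0],"jaw":45},{"delta_pos":[-30,0,0],"rot":[0,0,0],"jaw":45},{"delta_pos":[-19,0,0.5],"rot":[0,0,0],"jaw":45},{"delta_pos":[0,0,0],"rot":[0,0,0],"jaw":45},{"delta_pos":[0,0,0],"rot":[0,0,0],"jaw":45},{"delta_pos":[0,0,0],"rot":[0,0,0],"jaw":45},{"delta_pos":[0,0,0],"rot":[0,0,0],"jaw":45},{"delta_pos":[0,0,0],"rot":[0,0,0],"jaw":45},{"delta_pos":[0,0,0],"rot":[0,0,0],"jaw":45}]'
python3 - <<'E'
from h import *
go([537.4,-304.8,115],(.986,-.166))
o=[]
for c in("scene","top"):
    im=arm.get_image(c); cv2.imwrite(f"pics/{c}_e.png",im[:,:,::-1])
    print(c,[(np.round(d["location"]).tolist(),round(d["p"],2)) for d in arm.find_in(c,"pin")][:3])
    big=np.clip(cv2.resize(im[:,:,::-1],None,fx=6,fy=6,interpolation=cv2.INTER_CUBIC)*1.5,0,255).astype(np.uint8)
    ct,_=cv2.findContours(sil(c,cyls(537.4,-304.8,[(10,36,40),(7,40,72)])),cv2.RETR_EXTERNAL,cv2.CHAIN_APPROX_NONE); cv2.drawContours(big,[(k*6//S) for k in ct],-1,(0,255,0),1)
    u,v=np.round(proj(c,[540,-304,60])[0]).astype(int)
    o.append(big[(v-40)*6:(v+35)*6,(u-32)*6:(u+34)*6])
# fixture crop too
im=cv2.imread("pics/scene_e.png"); f=cv2.resize(im[160:235,220:300],None,fx=6,fy=6,interpolation=cv2.INTER_CUBIC)
f=np.clip(f*1.4,0,255).astype(np.uint8)
w=np.hstack([o[0],o[1],f]); cv2.imwrite("pics/p1.png",cv2.resize(w,None,fx=800/w.shape[1],fy=800/w.shape[1],interpolation=cv2.INTER_AREA))
E
```

```text
clock: 18.68
position: [560.2, -181.0, 119.4]
ee_rot: [0.54, 0.459, -0.457, -0.538]
contact_force: [0.5, -0.4, -0.1]
gripper_width: 45.3
clock: 19.52
position: [538.5, -303.4, 118.0]
ee_rot: [0.539, 0.457, -0.457, -0.539]
contact_force: [-0.5, -0.8, 0.1]
gripper_width: 44.7
at [ 538.5 -303.4  118. ] jaw axis [-0.987  0.164 -0.   ] down [ 0. -0. -1.] shift tool [-1.6  3.   0.8]
 rotvec tool [0.    0.002 0.   ]  shift after turn [-1.6  3.   0.8]
scene [([125.0, 275.0], 0.49), ([145.0, 242.0], 0.42)]
top []
```

View pics/p1.png

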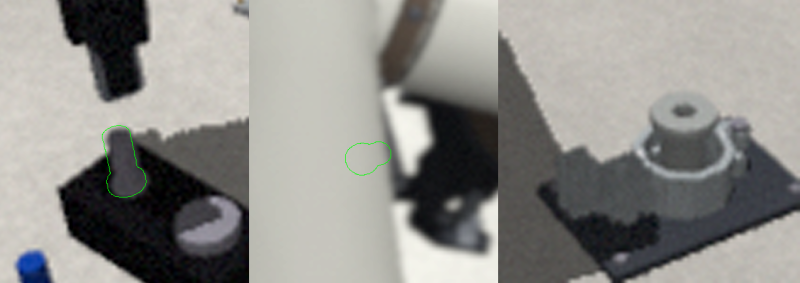

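```bash
python3 -m creep '[{"delta_pos":[-1.6,10,0.8],"rot":[0,0,0],"jaw":45},{"delta_pos":[0,20,0],"rot":[0,0,0],"jaw":45},{"delta_pos":[0,20,0],"rot":[0,0,0],"jaw":45},{"delta_pos":[0,15,0],"rot":[0,0,0],"jaw":45},{"delta_pos":[0,8,0],"rot":[0,0,0],"jaw":45},{"delta_pos":[0,2,0],"rot":[0,0,0],"jaw":45},{"delta_pos":[0,0,0],"rot":[0,0,0],"jaw":45},{"delta_pos":[0,0,0],"rot":[0,0,0],"jaw":30},{"delta_pos":[0,0,0],"rot":[0,0,0],"jaw":22},{"delta_pos":[0,0,0],"rot":[0,0,0],"jaw":18}]'
python3 -m creep '[{"delta_pos":[0,0,0],"rot":[0,0,0],"jaw":14},{"delta_pos":[0,0,0],"rot":[0,0,0],"jaw":10},{"delta_pos":[0,0,0],"rot":[0,0,0],"jaw":8},{"delta_pos":[0,0,0],"rot":[0,0,0],"jaw":8},{"delta_pos":[0,0,0],"rot":[0,0,0],"jaw":8},{"delta_pos":[0,0,0],"rot":[0,0,0],"jaw":8},{"delta_pos":[0,0,0],"rot":[0,0,0],"jaw":8},{"delta_pos":[0,0,0],"rot":[0,0,0],"jaw":8},{"delta_pos":[0,0,0],"rot":[0,0,0],"jaw":8},{"delta_pos":[0,0,0],"rot":[0,0,0],"jaw":8}]'
```

```text
clock: 20.55
position: [537.7, -306.0, 43.9]
ee_rot: [0.54, 0.457, -0.456, -0.539]
contact_force: [0.2, -0.5, -0.0]
gripper_width: 18.0
clock: 21.38
position: [537.6, -306.0, 43.8]
ee_rot: [0.54, 0.457, -0.457, -0.539]
contact_force: [-0.5, 1.3, 5.3]
gripper_width: 12.0
```

```bash
python3 -m creep '[{"delta_pos":[0,-4,0],"rot":[0,0,0],"jaw":8},{"delta_pos":[0,-7,0],"rot":[0,0,0],"jaw":8},{"delta_pos":[0,-10,0],"rot":[0,0,0],"jaw":8},{"delta_pos":[0,-13,0],"rot":[0,0,0],"jaw":8},{"delta_pos":[0,-15,0],"rot":[0,0,0],"jaw":8},{"delta_pos":[0,-15,0],"rot":[0,0,0],"jaw":8},{"delta_pos":[0,-12,0],"rot":[0,0,0],"jaw":8},{"delta_pos":[15,0,0],"rot":[0,0,0],"jaw":8},{"delta_pos":[30,0,0],"rot":[0,0,0],"jaw":8},{"delta_pos":[36,0,0],"rot":[0,0,0],"jaw":8}]'
python3 -m creep '[{"delta_pos":[36,0,0],"rot":[0,0,0],"jaw":8},{"delta_pos":[36,0,0],"rot":[0,0,0],"jaw":8},{"delta_pos":[36,0,0],"rot":[0,0,0],"jaw":8},{"delta_pos":[30,0,0],"rot":[0,0,0],"jaw":8},{"delta_pos":[21.5,0,0],"rot":[0,0,0],"jaw":8},{"delta_pos":[10,0,-0.4],"rot":[0,0,0],"jaw":8},{"delta_pos":[0,0,0],"rot":[0,0,0],"jaw":8},{"delta_pos":[0,0,0],"rot":[0,0,0],"jaw":8},{"delta_pos":[0,0,0],"rot":[0,0,0],"jaw":8},{"delta_pos":[0,0,0],"rot":[0,0,0],"jaw":8}]'
cat > v.py <<'E'
from h import *
import sys
go([579.6,-59,55],(.986,-.166))
s=arm.read_state();p=s["position"]; z=p[2]-43.8+6; print("foot z",z,np.round(s["contact_force"],1))
P=[(4,z,z+30),(10,z+30,z+34),(7,z+34,z+66)]
yaw=-.168;R=np.array([[np.cos(yaw),-np.sin(yaw)],[np.sin(yaw),np.cos(yaw)]]);O=np.array([587.3,-13.6])
a=np.linspace(0,2*np.pi,40); o=[]
for c in("scene","top"):
    im=arm.get_image(c); cv2.imwrite(f"pics/{c}_f.png",im[:,:,::-1])
    big=np.clip(cv2.resize(im[:,:,::-1],None,fx=8,fy=8,interpolation=cv2.INTER_CUBIC)*1.6,0,255).astype(np.uint8)
    ct,_=cv2.findContours(sil(c,cyls(p[0],p[1],P)),cv2.RETR_EXTERNAL,cv2.CHAIN_APPROX_NONE); cv2.drawContours(big,ct,-1,(0,255,0),1)
    X=np.c_[O+np.c_[6*np.cos(a),6*np.sin(a)-46]@R.T,0*a+40]; cv2.polylines(big,[((proj(c,X)+.5)*8).astype(np.int32)],False,(0,0,255),1)
    u,v=np.round(proj(c,[579.6,-59,65])[0]).astype(int)
    o.append(big[(v-36)*8:(v+30)*8,(u-24)*8:(u+26)*8])
cv2.imwrite(sys.argv[1],np.hstack(o))
E
python3 v.py pics/q1.png
```

```text
clock: 22.22
position: [550.1, -226.4, 119.6]
ee_rot: [0.541, 0.456, -0.456, -0.54]
contact_force: [1.4, 0.1, -1.2]
gripper_width: 11.8
clock: 23.05
position: [578.5, -60.1, 118.8]
ee_rot: [-0.54, -0.456, 0.456, 0.54]
contact_force: [0.6, -0.4, -1.7]
gripper_width: 12.4
at [578.5 -60.1 118.8] jaw axis [-0.986  0.167  0.   ] down [-0. -0. -1.] shift tool [ 1.2 63.8 -1. ]
 rotvec tool [-0.    -0.001 -0.   ]  shift after turn [ 1.2 63.8 -1. ]
foot z 81.02866683997318 [ 0.6 -0.4 -1.7]
```

View pics/q1.png

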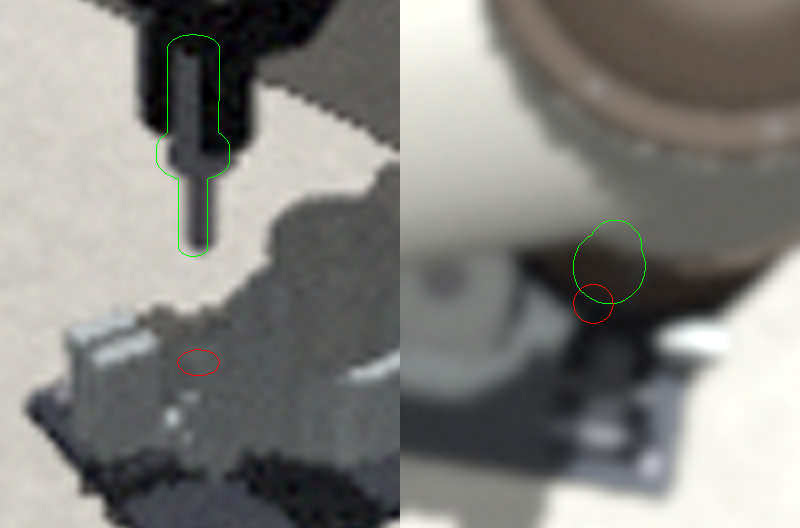

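```bash
python3 -m creep '[{"delta_pos":[1.2,5,-1],"rot":[0,0,0],"jaw":8},{"delta_pos":[0,10,0],"rot":[0,0,0],"jaw":8},{"delta_pos":[0,10,0],"rot":[0,0,0],"jaw":8},{"delta_pos":[0,8,0],"rot":[0,0,0],"jaw":8},{"delta_pos":[0,4,0],"rot":[0,0,0],"jaw":8},{"delta_pos":[0,0,0],"rot":[0,0,0],"jaw":8},{"delta_pos":[0,0,0],"rot":[0,0,0],"jaw":8},{"delta_pos":[0,0,0],"rot":[0,0,0],"jaw":8},{"delta_pos":[0,0,0],"rot":[0,0,0],"jaw":8},{"delta_pos":[0,0,0],"rot":[0,0,0],"jaw":8}]'
python3 - <<'E'
from h import *
go([579.6,-59,46],(.986,-.166))
p=arm.read_state()["position"]; z=p[2]-37.8
im=arm.get_image("scene").astype(int).sum(2)
q=proj("scene",[[*p[:2],z+2],[*p[:2],z+20],[*p[:2],z+32],[579.6,-59,40]]);print(np.round(q,2).tolist())
u,v=np.round(q[0]).astype(int)
for r in range(v-16,v+8): print(r,u-8,im[r,u-8:u+10])
E
```

```text
clock: 23.98
position: [580.3, -57.7, 82.3]
ee_rot: [0.54, 0.457, -0.457, -0.54]
contact_force: [-0.8, -0.2, -0.3]
gripper_width: 12.0
at [580.3 -57.7  82.3] jaw axis [-0.986  0.165 -0.001] down [ 0.001  0.    -1.   ] shift tool [-1.4 36.3  0.5]
 rotvec tool [0.001 0.001 0.   ]  shift after turn [-1.4 36.3  0.5]
[[251.93, 202.54], [251.95, 196.29], [251.97, 192.04], [251.3, 204.84]]
187 244 [384 341 112  25  29  54  96 125 119  53   0  22  32  31  15 145 278 256]
188 244 [381 351 202  14  11  48  92 129 117  34  17  26  14  50  29 132 236 167]
189 244 [382 385 320 107  20  32  83 124 123  52  41  17  34  23  39 117 216 150]
190 244 [386 380 371 322 277 313 138 131 126  53  27  16  32  19  17  97 184 156]
191 244 [389 378 378 366 342 257 123 127 124  30  24   7  43  25  60 170 218 155]
192 244 [386 382 374 372 348 186 123 133 116  44  11  41  68 136 274 347 279 143]
193 244 [379 376 382 381 353 214 130 125 129 122  94 116 115 214 351 297 205 149]
194 244 [381 385 391 394 383 323 170 134 139 134 125 133 180 276 258 200 155 156]
195 244 [384 383 379 384 394 378 334 268 137 135 150 234 3
[... 553 characters left out ...]
159 126 135 121 138 153 165 165 164 160 155]
203 244 [356 296 222 163 169 162 162 163 139 129 126 149 167 165 170 160 167 156]
204 244 [230 208 179 148 166 164 168 172 157 147 163 164 162 167 154 157 157 171]
205 244 [167 173 178 152 153 151 161 166 169 175 160 153 151 158 151 164 167 162]
206 244 [172 173 169 154 161 156 157 166 174 169 155 155 164 163 160 165 163 168]
207 244 [175 174 165 146 157 165 164 160 165 163 159 155 162 155 166 161 171 167]
208 244 [169 175 159 155 149 157 156 172 154 166 165 162 161 158 159 160 167 164]
209 244 [181 178 173 149 147 154 156 153 164 167 166 158 172 164 155 168 167 164]
210 244 [173 164 175 150 154 153 159 167 172 174 165 174 175 168 168 170 167 166]
```

```bash
python3 -m creep '[{"delta_pos":[-2.2,0,0.5],"rot":[0,0,0],"jaw":8},{"delta_pos":[0,0,0],"rot":[0,0,0],"jaw":8},{"delta_pos":[0,1.5,0],"rot":[0,0,0],"jaw":8},{"delta_pos":[0,1.5,0],"rot":[0,0,0],"jaw":8},{"delta_pos":[0,1.5,0],"rot":[0,0,0],"jaw":8},{"delta_pos":[0,1.5,0],"rot":[0,0,0],"jaw":8},{"delta_pos":[0,1,0],"rot":[0,0,0],"jaw":8},{"delta_pos":[0,0,0],"rot":[0,0,0],"jaw":8},{"delta_pos":[0,0,0],"rot":[0,0,0],"jaw":8},{"delta_pos":[0,0,0],"rot":[0,0,0],"jaw":8}]'
python3 -c "
from h import *
s=arm.read_state();print(np.round(s['contact_force'],1),np.round(s['wrist_torque'],2),np.round(s['position'],2))"
```

```text
clock: 24.87
position: [579.2, -59.9, 74.8]
ee_rot: [0.54, 0.457, -0.457, -0.54]
contact_force: [-0.3, 1.9, -0.6]
gripper_width: 12.2
[-0.3  1.9 -0.6] [ 0.02 -0.   -0.02] [579.18 -59.87  74.81]
```

```bash
python3 -m creep '[{"delta_pos":[0,1,0],"rot":[0,0,0],"jaw":8},{"delta_pos":[0,1,0],"rot":[0,0,0],"jaw":8},{"delta_pos":[0,1,0],"rot":[0,0,0],"jaw":8},{"delta_pos":[0,1,0],"rot":[0,0,0],"jaw":8},{"delta_pos":[0,1,0],"rot":[0,0,0],"jaw":8},{"delta_pos":[0,0,0],"rot":[0,0,0],"jaw":8},{"delta_pos":[0,0,0],"rot":[0,0,0],"jaw":8},{"delta_pos":[0,0,0],"rot":[0,0,0],"jaw":8},{"delta_pos":[0,0,0],"rot":[0,0,0],"jaw":8},{"delta_pos":[0,0,0],"rot":[0,0,0],"jaw":8}]'
python3 -c "
from h import *
s=arm.read_state();print(np.round(s['contact_force'],1),np.round(s['wrist_torque'],2),np.round(s['position'],2))"
```

```text
clock: 25.7
position: [579.2, -59.9, 69.9]
ee_rot: [0.54, 0.457, -0.457, -0.54]
contact_force: [-0.2, 0.2, -0.3]
gripper_width: 12.2
[-0.2  0.2 -0.3] [-0.05 -0.02  0.04] [579.17 -59.88  69.88]
```

```bash
python3 -m creep '[{"delta_pos":[0,1.5,0],"rot":[0,0,0],"jaw":8},{"delta_pos":[0,1.5,0],"rot":[0,0,0],"jaw":8},{"delta_pos":[0,1,0],"rot":[0,0,0],"jaw":8},{"delta_pos":[0,1,0],"rot":[0,0,0],"jaw":8},{"delta_pos":[0,1,0],"rot":[0,0,0],"jaw":8},{"delta_pos":[0,1,0],"rot":[0,0,0],"jaw":8},{"delta_pos":[0,1,0],"rot":[0,0,0],"jaw":8},{"delta_pos":[0,1,0],"rot":[0,0,0],"jaw":8},{"delta_pos":[0,0,0],"rot":[0,0,0],"jaw":8},{"delta_pos":[0,0,0],"rot":[0,0,0],"jaw":8}]'
python3 -c "
from h import *
s=arm.read_state();print(np.round(s['contact_force'],1),np.round(s['wrist_torque'],2),np.round(s['position'],2))"
```

```text
clock: 26.53
position: [579.1, -59.9, 60.7]
ee_rot: [-0.54, -0.457, 0.457, 0.54]
contact_force: [-0.3, 0.5, 0.0]
gripper_width: 12.1
[-0.3  0.5  0. ] [-0.03  0.01  0.01] [579.11 -59.9   60.74]
```

```bash
python3 -m creep '[{"delta_pos":[0,2,0],"rot":[0,0,0],"jaw":8},{"delta_pos":[0,2,0],"rot":[0,0,0],"jaw":8},{"delta_pos":[0,2,0],"rot":[0,0,0],"jaw":8},{"delta_pos":[0,2,0],"rot":[0,0,0],"jaw":8},{"delta_pos":[0,2,0],"rot":[0,0,0],"jaw":8},{"delta_pos":[0,1,0],"rot":[0,0,0],"jaw":8},{"delta_pos":[0,0,0],"rot":[0,0,0],"jaw":8},{"delta_pos":[0,0,0],"rot":[0,0,0],"jaw":8},{"delta_pos":[0,0,0],"rot":[0,0,0],"jaw":8},{"delta_pos":[0,0,0],"rot":[0,0,0],"jaw":8}]'
python3 -m creep '[{"delta_pos":[0,1,0],"rot":[0,0,0],"jaw":8},{"delta_pos":[0,1,0],"rot":[0,0,0],"jaw":8},{"delta_pos":[0,0.5,0],"rot":[0,0,0],"jaw":8},{"delta_pos":[0,0,0],"rot":[0,0,0],"jaw":8},{"delta_pos":[0,0,0],"rot":[0,0,0],"jaw":8},{"delta_pos":[0,0,0],"rot":[0,0,0],"jaw":8},{"delta_pos":[0,0,0],"rot":[0,0,0],"jaw":8},{"delta_pos":[0,0,0],"rot":[0,0,0],"jaw":8},{"delta_pos":[0,0,0],"rot":[0,0,0],"jaw":8},{"delta_pos":[0,0,0],"rot":[0,0,0],"jaw":8}]'
python3 -c "
from h import *
s=arm.read_state();print(np.round(s['contact_force'],1),np.round(s['wrist_torque'],2),np.round(s['position'],2))"
```

```text
clock: 27.37
position: [579.2, -59.8, 49.9]
ee_rot: [0.54, 0.457, -0.457, -0.54]
contact_force: [-1.0, -0.1, 0.3]
gripper_width: 12.1
clock: 28.2
position: [579.3, -59.9, 47.8]
ee_rot: [0.54, 0.457, -0.457, -0.54]
contact_force: [-0.8, -0.2, 6.7]
gripper_width: 12.4
[-0.8 -0.2  6.7] [ 0.16  0.52 -0.01] [579.26 -59.88  47.81]
```

```bash
python3 -m creep '[{"delta_pos":[0,0,0],"rot":[0,0,0],"jaw":16},{"delta_pos":[0,0,0],"rot":[0,0,0],"jaw":25},{"delta_pos":[0,0,0],"rot":[0,0,0],"jaw":40},{"delta_pos":[0,0,0],"rot":[0,0,0],"jaw":45},{"delta_pos":[0,-8,0],"rot":[0,0,0],"jaw":45},{"delta_pos":[0,-20,0],"rot":[0,0,0],"jaw":45},{"delta_pos":[0,-22,0],"rot":[0,0,0],"jaw":45},{"delta_pos":[0,-15,0],"rot":[0,0,0],"jaw":45},{"delta_pos":[0,0,0],"rot":[0,0,0],"jaw":45},{"delta_pos":[0,0,0],"rot":[0,0,0],"jaw":45}]'
python3 -m creep '[{"delta_pos":[-8,0,0],"rot":[0,0,0],"jaw":45},{"delta_pos":[-15,0,0],"rot":[0,0,0],"jaw":45},{"delta_pos":[-8,0,0],"rot":[0,0,0],"jaw":45},{"delta_pos":[0,0,0],"rot":[0,0,0],"jaw":45},{"delta_pos":[0,0,0],"rot":[0,0,0],"jaw":45},{"delta_pos":[0,0,0],"rot":[0,0,0],"jaw":45},{"delta_pos":[0,0,0],"rot":[0,0,0],"jaw":45},{"delta_pos":[0,0,0],"rot":[0,0,0],"jaw":45},{"delta_pos":[0,0,0],"rot":[0,0,0],"jaw":45},{"delta_pos":[0,0,0],"rot":[0,0,0],"jaw":45}]'
python3 -c "
from h import *
go([574.3,-90.1,33],(.986,-.166))
for c in ('scene','top'):
  arm.get_image(c);print(c,[(np.round(d['location']).tolist(),round(d['p'],2)) for d in arm.find_in(c,'pin')],np.round(proj(c,[579.5,-59.2,58])).tolist())"
```

```text
clock: 29.03
position: [579.7, -59.7, 113.5]
ee_rot: [0.54, 0.458, -0.456, -0.539]
contact_force: [0.5, -0.0, -0.1]
gripper_width: 45.3
clock: 29.87
position: [574.1, -90.2, 112.3]
ee_rot: [0.54, 0.457, -0.457, -0.54]
contact_force: [0.6, -0.6, 0.5]
gripper_width: 44.8
at [574.1 -90.2 112.3] jaw axis [-0.986  0.165 -0.   ] down [ 0.  0. -1.] shift tool [ 0.1 79.3 -0.2]
 rotvec tool [0.    0.001 0.   ]  shift after turn [ 0.1 79.3 -0.2]
scene [([252.0, 199.0], 0.56), ([122.0, 274.0], 0.56)] [[251.0, 199.0]]
top [([278.0, 198.0], 0.55), ([406.0, 194.0], 0.52)] [[276.0, 196.0]]
```

```bash
python3 -m creep '[{"delta_pos":[0,14,0],"rot":[0,0,0],"jaw":45},{"delta_pos":[0,20,0],"rot":[0,0,0],"jaw":45},{"delta_pos":[0,20,0],"rot":[0,0,0],"jaw":45},{"delta_pos":[0,17,0],"rot":[0,0,0],"jaw":45},{"delta_pos":[0,8,0],"rot":[0,0,0],"jaw":45},{"delta_pos":[0,0,0],"rot":[0,0,0],"jaw":45},{"delta_pos":[0,0,0],"rot":[0,0,0],"jaw":38},{"delta_pos":[0,0,0],"rot":[0,0,0],"jaw":32},{"delta_pos":[0,0,0],"rot":[0,0,0],"jaw":27},{"delta_pos":[0,0,0],"rot":[0,0,0],"jaw":23}]'
python3 -m creep '[{"delta_pos":[0,0,0],"rot":[0,0,0],"jaw":21},{"delta_pos":[0,0,0],"rot":[0,0,0],"jaw":19},{"delta_pos":[0,0,0],"rot":[0,0,0],"jaw":17},{"delta_pos":[0,0,0],"rot":[0,0,0],"jaw":15},{"delta_pos":[0,0,0],"rot":[0,0,0],"jaw":12},{"delta_pos":[0,0,0],"rot":[0,0,0],"jaw":10},{"delta_pos":[0,0,0],"rot":[0,0,0],"jaw":10},{"delta_pos":[0,0,0],"rot":[0,0,0],"jaw":10},{"delta_pos":[0,0,0],"rot":[0,0,0],"jaw":10},{"delta_pos":[0,0,0],"rot":[0,0,0],"jaw":10}]'
python3 - <<'E'
from h import *
s=arm.read_state();print(np.round(s['contact_force'],1),np.round(s['wrist_torque'],2),s['gripper_width'])
im=arm.get_image("scene")[:,:,::-1]
for t in("pin","bobbin"): print(t,[(np.round(d['location']).tolist(),round(d['p'],2)) for d in arm.find_in("scene",t)])
cv2.imwrite("pics/z1.png",np.clip(cv2.resize(im[160:235,215:310],None,fx=8,fy=8,interpolation=cv2.INTER_CUBIC)*1.6,0,255).astype(np.uint8))
E
```

```text
clock: 30.9
position: [574.7, -90.4, 34.4]
ee_rot: [0.54, 0.457, -0.456, -0.539]
contact_force: [0.3, 0.2, -0.7]
gripper_width: 23.4
clock: 31.73
position: [574.1, -90.4, 34.2]
ee_rot: [0.54, 0.457, -0.457, -0.54]
contact_force: [-2.1, 0.6, 6.1]
gripper_width: 18.4
[-2.1  0.6  6.1] [ 0.27  0.73 -0.08] 18.367477920587977
pin [([123.0, 274.0], 0.78)]
bobbin [([270.0, 196.0], 0.68)]
```

View pics/z1.png

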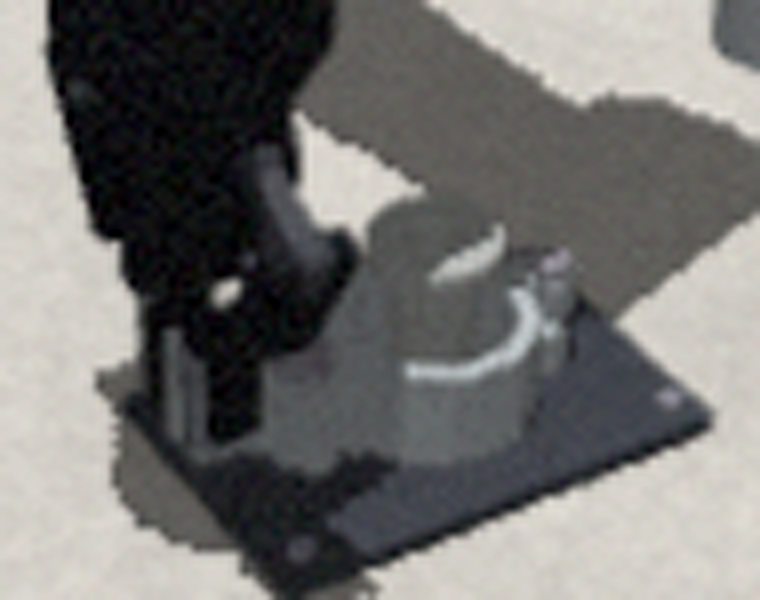

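```bash
python3 -c "
from bench import arm
print(arm.job_done())"
```

```text
the job is handed in; nothing more can be done
None
```

I seated the bobbin on the spindle, swung the hinged half shut, put the pin through both lugs and handed the job in with the fingers still squeezing the two ears. The clock read about 32 s of the 72 s allowed, and the interface gave no verdict.

| Check | Reading |
|---|---|
| Bobbin seating | Met resistance at TCP height 43.3 mm, expected 43.2 mm, with about 6 N. It was seen in place afterwards in the scene view. |
| Pin seating | No resistance through both holes, then its collar met the lug at TCP height 47.8 mm, exactly as expected, with about 7 N. Both cameras then found it within about 3 px of the predicted spot. |
| Final squeeze | Gripper width reads 18.4 mm over ears that should measure 20 mm. The net force on the tool is small (about 6 N). |

- **Gripper gauge:** it read about 1.5–2.5 mm low on every grasp, so I took 18.4 mm as fully shut. The hinge angle and the force on each ear were not measured directly.
- **Cameras:** the two cameras disagreed by 3 to 6 mm on positions, so I averaged them and checked by touch.
- **Last look:** the final picture shows the halves shut and the bobbin upright. The fingers hide the pin there, so its last sighting was just before the squeeze. The detector's only "pin" in that picture was the blue look-alike.
- **Bystanders:** I did not measure them again at the end. None of the moves was planned to touch them.

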